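# Glue pot under the tap

### The job

Take the glue pot up and off its forked hook and set it down gently by its handle, upright, in the tray of the feed carriage, with the handle running along the bed. Let go of it, then crank the handwheel, over as many grasps as it takes, until the carriage pointer lines up with the pointer of the tap, so that the pot waits under the spout. Move the carriage only by the handwheel: do not push the carriage or touch the pot once it is under way, do not tip the pot, and leave the other things on the bench where they are.

Things in the scene. Friction and masses are not known exactly. Their poses are not given: they have to be found in the camera images.
- pot: open round steel glue pot, 88 mm across, 70 mm high, 0.3 kg, with a rigid upright arched bail (round bar 10 mm thick, legs 49 mm either side of the axis). Origin: centre of the underside; z up through the mouth, y along the bail's level top bar. It starts hanging by the top bar on the two prongs of the hook.
- grip (a point): middle of the bail's top bar, 125 mm above the pot's underside: a flat-sided wooden grip 16 mm thick, 50 mm long (along the pot's y) and 26 mm high, centred here, to pinch from above, between the prongs.
- hook: fixed wooden stand with a forked steel hook. Origin on the table straight under the hanging bar; the two prongs (10 mm thick) lie 36 mm either side of the middle, point to the stand's -x, and their tips turn up 16 mm above the seat: lift the pot at least 25 mm, then draw it 80 mm to the stand's -x. Post and crosspiece stand 85 to 103 mm to +x, top 238 mm above the table.
- seat (a point): point on the hook midway between the prongs where the middle of the hanging bar lies, 225 mm above the table; its axes are those of the stand.
- bench: fixed grey bed of the rack-feed, 130 by 520 mm, standing on the table. Origin on the table, near the middle of the bed; the carriage travels along its +y, away from the handwheel and towards the tap. The handwheel's axis is upright, at y = -150 mm in this frame.
- tray (a point): centre of the floor of the carriage's aluminium tray, 40 mm above the table; inside 112 by 112 mm, rim 8 mm high. A small dark pointer on the carriage's +x edge is level (in y) with this point. Axes as the bench.
- hub (a point): point on the handwheel's axis at the level of the rim's top, 104 mm above the table; the axes turn with the wheel. The wheel is a black disc handwheel, 130 mm across; its raised rim is 12 mm thick (radius 53 to 65 mm) and stands 29 mm above the disc inside it, so the rim can be pinched from above, one finger inside and one outside. A low hub, 34 mm across, ends 17 mm below the rim's top.
- wheel (a joint): handwheel angle, rad; 0 at the start, grows counterclockwise seen from above; stiff (0.35 N m) and stays where it is left. Each turn of 6.283 rad drives the carriage 120 mm to the bench's +y (19.1 mm per rad); it can be cranked back.
- carriage (a joint): carriage travel, m, 0 at the start, grows to the bench's +y.
- tap: fixed gooseneck tap beside the bed, on its +x side, axes as the bench. Origin on the table, below the line of the tray's centre, where the tray's centre must come: the tap's pointer (on its foot, pointing at the bed) and its spout lie at y = 0 in this frame. Its post stands at x = +120 mm, its arch is 222 mm high.
- spout (a point): mouth of the tap's spout, 16 mm thick, 157 mm above the table, 33 mm to the tap's +x, so that it clears the bail.
- block: loose pale wooden block, 90 by 70 by 60 mm, bystander; origin under its centre.
- jar: loose jar with black cap, 68 mm across, 100 mm high, bystander; origin under its centre.
- log: loose dark upright round of wood, 72 mm across, 85 mm high, bystander; origin under its centre.
There are look-alikes about, which are no part of the job. What is meant by the hook is not blue, and is the smaller of those in its own colour.

How it is judged:
On the way, in this order (a step that is already met when the one before it is completed fails the run):
1. the pot is lifted off the hook and carried clear of it in the fingers (horizontal distance between grip and seat above 0.08 m and contact force between the fingers and pot above 0.5 N), for 0.1 s.
2. the pot is set down in the tray, still held by its handle, before the carriage has moved 15 mm (horizontal distance between pot and tray below 0.02 m and z of pot in the frame of tray below 0.005 m and contact force between pot and carriage above 0.3 N and contact force between the fingers and pot above 0.5 N and value of joint carriage below 0.015 m), for 0.1 s.
3. the pot stands released in the tray (horizontal distance between pot and tray below 0.02 m and angle between pot's own z axis and vertical below 0.1 rad and contact force between the fingers and pot below 0.1 N), for 0.2 s.
At the end, for the whole second after the job is handed in: The carriage pointer is within 4 mm of the tap's pointer along the bed; the pot stands upright (within 0.1 rad) on the floor of the tray, its axis within 20 mm of the tray's centre, its handle within 0.4 rad of the direction of the bed; pot and wheel are at rest (y of tray in the frame of tap between -0.004 and 0.004 m and horizontal distance between pot and tray below 0.02 m and z of pot in the frame of tray below 0.005 m and angle between pot's own z axis and vertical below 0.1 rad and angle between the y axis of pot and the y axis of bench, either way round below 0.4 rad and linear speed of pot below 0.02 m/s and velocity of joint wheel between -0.05 and 0.05 rad/s); the robot touches nothing.
It fails at once if once the carriage has moved 15 mm, the robot touches the pot or the carriage (value of joint carriage above 0.015 m and (contact force between any of the fingers, the arm and pot above 1 N or contact force between any of the fingers, the arm and carriage above 1 N)).
It fails at once if the robot pushes hard on the carriage (contact force between any of the fingers, the arm and carriage above 8 N).
It fails at once if the pot is tipped by more than 0.6 rad (angle between pot's own z axis and vertical above 0.6 rad).
It fails at once if a bystander (block, jar or round of wood) is moved by more than 30 mm (distance of any of block, jar, log from where it was at the start of the episode above 0.03 m).
It also fails if it takes over 72 s, if anything falls off the work surface, if the arm or the gripper's body presses on something with over 40 N, if the wrist force passes 120 N, or if a joint passes its speed limit or range.

### The arm

A 6-joint arm with a two-finger parallel gripper is mounted at the origin on the work surface. World frame = base frame: x ahead of the robot, y to its left, z up, the work surface at z = 0. Lengths are in m, angles in rad, forces in N, time in s.
With the tool pointing down it reaches from about 0.3 to 0.875 m from the base axis. Payload 6.4 kg.
Tool frame: the origin (TCP) lies on the front face of the gripper's body, between the roots of the fingers; the fingertips stand 73 mm ahead of it and the grasp point (between the pads) lies ctrl.pinch_z ahead of it (ctrl.pinch_z is the distance from the TCP to the grasp point, in m); z points along the fingers, x is the direction in which the jaws open and shut, and the axes are right-handed (so a half turn about z gives the same grasp; the last joint's range is limited). The gripper opens to 85 mm and grips with 20 to 120 N. Pads are 22 mm wide; open, the fingers measure 114 mm over their backs; the gripper's body (76 mm by 85 mm) begins 54 mm behind the grasp point. The pads swing forward as they close: fully open they stand 13 mm farther back than shut.
Start: joints at [-1.343, 0.181, 1.607, -0, 1.354, -0.206], TCP at [0.242, -0.522, 0.304] pointing down, gripper open.
Joint ranges: [-2.99, 2.99], [-0.89, 2.07], [0.3, 2.58], [-1.14, 4.28], [0, 2.63], [-3.12, 3.12]. Speed limits (rad/s): [2.57, 2.57, 3.01, 3.14, 3.14, 3.14].

### API

Orientations are given as a unit quaternion [w, x, y, z].
In Python, from bench import ctrl gives the robot as it stands.
- The arm moves only by the tool move_arm, never from a script. Its argument "rows" is text: rows parted by semicolons, each of 7 numbers parted by spaces: the shift along the tool's x, y, z in cm, then the turn, a rotation vector about the tool's x, y, z in degrees, then the opening, from 0 (shut) to 1 (fully open). In form: x y z rx ry rz grip; .... A call has 1 to 20 rows; each row shifts and turns the commanded pose from where the row before left it, along the tool's axes as they then stand; what a row does not reach is not made up. A row lasts 1/10 s, in which the tool goes at most 50 mm and 8.59 degrees, less where a joint would pass 70% of its speed; a pose out of reach is approached as far as the arm can. A call with a gripper value outside its range is refused whole. The fingers move at their own pace and stop on an object; the grip force is fixed at half the most. Time passes only in rows, so rows that do not move let the fingers close. It gives the time, the measured TCP pose, the force and the opening at its end, in the units of the state.
- ctrl.get_obs(): the state, without advancing time (a new reading comes with each control period).
- ctrl.camera(name): name is "side" or "top" or "wrist"; returns a dict with "color" (420x560x3 uint8, blue, green, red), "fx", "fy", "cx", "cy" (pixels), "rvec" (rotation vector, rad) and "tvec" (3), from world to camera coordinates, as OpenCV has them. Camera axes: x right, y down, z forward; pixel columns grow to the right and rows downward; lengths in m; the calibration is good to about 2 mm. The wrist camera is an equidistant fisheye: a pixel r from the principal point sees the ray r / f radians off the axis. A picture is of the moment at which its call begins. There is no depth.
- ctrl.hand_in(): hands the job in, once; it reports no verdict.
Trained networks look in the newest picture that a camera, given by its name, has taken for a name from the list of things; names that differ only in an ending like _2 or _b are one class to them, and where a whole thing is asked for, a point or a joint stands for the part that bears it (a point fixed in the world has none). Each returns a list of dicts, best first, with "confidence" (0 to 1); they miss things now and then, are a little off and sometimes report something else, mostly with a low value. They report only what shows in the picture. A call takes as long as a camera call. They do not tell look-alikes from the thing itself.
- ctrl.look_for(camera, query): "bbox" ([left, top, right, bottom] in pixels, round what is visible of it).
- ctrl.trace(camera, query): "region" (420x560 bool, what is visible of it) and "bbox" ([left, top, right, bottom] in pixels, round what is visible of it).
The state is a dict: "time_s": time; "q": joint angles; "dq": joint speeds; "joint_efforts": joint torques, N m; "eef_pos": TCP position; "eef_rot": TCP orientation; "wrist_force": force on the tool from outside, world axes, zero at the start; "torque": the same for the moment, N m; "opening": opening from 0.0 (shut) to 1.0 (fully open).
Only numpy, scipy, OpenCV 4.12 (cv2) and the standard library are available. Lean on these libraries where they do the work, as an engineer would, in place of code of your own. Each camera call takes 0.05 s, during which the arm holds its last target.

## Working session

There is one attempt and no reset: what is moved stays moved. The work goes in short steps, Python scripts to look and compute and a tool call to move; the robot and the scene stay as the last step left them, time stands still between calls to the robot, and variables do not carry over. Pictures are saved under pics/ and viewed, and the job is handed in when it is done.

Besides the shell and the picture viewer there is one more tool, called after "Emit:" as a command line: name --argument value ..., lists and objects as JSON in quotes. move_arm: Moves the arm, as the interface text tells. Its arguments: {"type":"object","properties":{"rows":{"type":"string"}},"required":["rows"]}

```bash
ls; mkdir -p pics; python3 - <<'E'
from bench import ctrl
import cv2
print(ctrl.get_obs(), ctrl.pinch_z)
for n in ["side","top","wrist"]:
    c=ctrl.camera(n); cv2.imwrite(f"pics/{n}0.png",c["color"])
    print(n,c["fx"],c["fy"],c["cx"],c["cy"],c["rvec"],c["tvec"])
E
```

```text
pics
{'time_s': 0.0, 'q': array([-1.34328801e+00,  1.81525294e-01,  1.60801654e+00,  3.37809927e-06,
        1.35381754e+00, -2.06261082e-01]), 'dq': array([ 0.00059015, -0.00225775, -0.00062326,  0.00067456, -0.00110706,
        0.00120176]), 'joint_efforts': array([ 1.29838886e-04, -4.44883955e+01, -3.51337159e+01, -2.55008408e-04,
        9.14397970e-03,  2.33915705e-05]), 'eef_pos': array([ 0.24160572, -0.52129761,  0.30298878]), 'eef_rot': array([-6.19135772e-04,  8.42701703e-01, -5.38380033e-01, -6.30075067e-04]), 'wrist_force': array([-0.15004535, -0.45276483, -0.41267327]), 'torque': array([0.00801202, 0.04308842, 0.02383337]), 'opening': 1.0029604903423923} 0.0539
side 383.85061115346195 383.85061115346195 278.1410408509214 211.568831160543 [ 0.34170772 -2.69715287  1.3156092 ] [0.42313496 0.15910997 1.00657119]
top 410.05328507406784 410.05328507406784 285.20330584482844 212.06623185418286 [ 2.13484148 -2.15366332  0.16243747] [0.0350275  0.47208854 1.3953279 ]
wrist 325.19226210127806 325.19226210127806 278.1523565081077 207.7328772082716 [-2.44615178  1.56205441  0.2196223 ] [-0.57393111 -0.0337932   0.37822515]
```

View pics/side0.png

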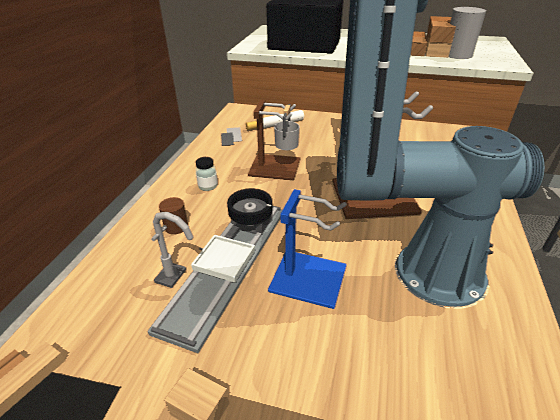

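View pics/top0.png

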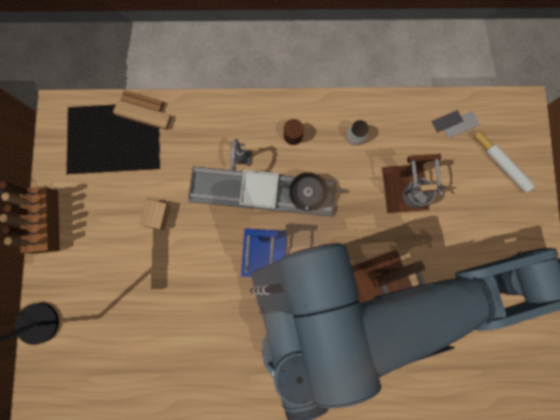

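View pics/wrist0.png

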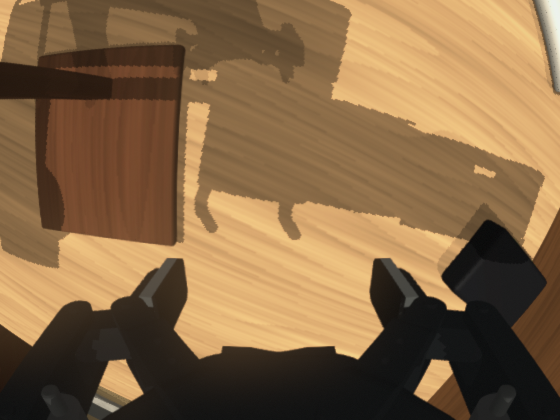

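The pot hangs on the brown hook at side (285,125) / top (425,190). The look-alikes are the blue hook at side (300,240) / top (265,255) and a larger brown hook behind the arm at side (385,190) / top (380,280). I'll take close crops and measure.

```bash
cat > h.py <<'E'
import numpy as np, cv2
from bench import ctrl
def cam(n):
    c=ctrl.camera(n); c["n"]=n; return c
def RT(c):
    return cv2.Rodrigues(np.array(c["rvec"],float))[0], np.array(c["tvec"],float)
def proj(c,P):
    R,t=RT(c); p=R@np.array(P,float)+t
    if c["n"]=="wrist":
        r=np.hypot(p[0],p[1]); th=np.arctan2(r,p[2]); s=th/r
        return np.array([c["cx"]+c["fx"]*p[0]*s,c["cy"]+c["fy"]*p[1]*s])
    return np.array([c["cx"]+c["fx"]*p[0]/p[2],c["cy"]+c["fy"]*p[1]/p[2]])
def ray(c,u,v):
    R,t=RT(c); a=(u-c["cx"])/c["fx"]; b=(v-c["cy"])/c["fy"]
    if c["n"]=="wrist":
        th=np.hypot(a,b); k=np.sin(th)/th if th>1e-9 else 1; d=np.array([a*k,b*k,np.cos(th)])
    else: d=np.array([a,b,1.])
    d=R.T@d; return -R.T@t, d/np.linalg.norm(d)
def atz(c,u,v,z):
    o,d=ray(c,u,v); return o+d*(z-o[2])/d[2]
def tri(*obs):
    A=np.zeros((3,3));b=np.zeros(3);L=[]
    for c,u,v in obs:
        o,d=ray(c,u,v);M=np.eye(3)-np.outer(d,d);A+=M;b+=M@o;L.append(M)
    p=np.linalg.solve(A,b); return p,[np.linalg.norm(M@(p-ray(*ob)[0])) for M,ob in zip(L,obs)]
E
python3 - <<'E'
from h import *
cs=cam("side");ct=cam("top")
for c in (cs,ct):
    for q in ["pot","hook","bench","tray","wheel","tap","block","jar","log","grip"]:
        try: r=ctrl.look_for(c["n"],q)
        except Exception as e: print(q,e); continue
        for d in r[:4]:
            b=d["bbox"]; m=((b[0]+b[2])/2,(b[1]+b[3])/2)
            print(c["n"],q,np.round(b),round(d["confidence"],2),atz(c,*m,0).round(3))
cv2.imwrite("pics/s_crop.png",cv2.resize(cs["color"][80:220,180:320],None,fx=4,fy=4,interpolation=cv2.INTER_CUBIC))
cv2.imwrite("pics/t_crop.png",cv2.resize(ct["color"][130:230,360:480],None,fx=6,fy=6,interpolation=cv2.INTER_CUBIC))
cv2.imwrite("pics/t_crop2.png",cv2.resize(ct["color"][110:240,180:350],None,fx=4.5,fy=4.5,interpolation=cv2.INTER_CUBIC))
E
```

```text
side pot [275. 102. 301. 149.] 0.94 [ 0.593 -0.759  0.   ]
side hook [271. 190. 344. 308.] 0.96 [ 0.353 -0.003  0.   ]
side hook [335.  90. 432. 219.] 0.95 [ 0.17  -0.597  0.   ]
side hook [252.  99. 302. 180.] 0.88 [ 0.605 -0.622  0.   ]
side bench [149. 186. 282. 355.] 0.8 [0.573 0.138 0.   ]
side tray [193. 222. 254. 280.] 0.74 [0.58  0.063 0.   ]
side tray [250. 100. 299. 180.] 0.72 [ 0.613 -0.614  0.   ]
side tray [274. 104. 299. 149.] 0.34 [ 0.595 -0.748  0.   ]
side wheel [228. 185. 274. 224.] 0.81 [ 0.572 -0.162  0.   ]
side tap [150. 213. 190. 285.] 0.68 [0.73  0.092 0.   ]
side tap [248.  98. 301. 181.] 0.4 [ 0.616 -0.616  0.   ]
side tap [194. 224. 253. 281.] 0.38 [0.579 0.068 0.   ]
side block [166. 367. 232. 420.] 0.74 [0.479 0.455 0.   ]
side jar [194. 154. 220. 190.] 0.65 [ 0.789 -0.31   0.   ]
top pot [404. 180. 446. 208.] 0.6 [ 0.538 -0.472  0.   ]
top hook [381. 155. 443. 217.] 0.7 [ 0.57  -0.428  0.   ]
top hook [354. 250. 427. 302.] 0.7 [ 0.249 -0.335  0.   ]
top hook [242. 230. 287. 279.] 0.68 [0.327 0.104 0.   ]
top hook [291. 174. 328. 212.] 0.65 [ 0.545 -0.057  0.   ]
top bench [186. 169. 347. 218.] 0.84 [0.546 0.098 0.   ]
top tray [242. 169. 343. 212.] 0.65 [0.556 0.003 0.   ]
top wheel [288. 172. 329. 210.] 0.6 [ 0.553 -0.054  0.   ]
top tap [230. 139. 253. 174.] 0.84 [0.683 0.188 0.   ]
top block [138. 200. 170. 229.] 0.57 [0.472 0.499 0.   ]
top block [380. 154. 442. 215.] 0.49 [ 0.574 -0.426  0.   ]
top block [240. 175. 344. 211.] 0.39 [0.548 0.006 0.   ]
top jar [347. 122. 372. 144.] 0.91 [ 0.769 -0.245  0.   ]
top log [284. 117. 302. 145.] 0.71 [ 0.779 -0.001  0.   ]
top log [241. 167. 344. 210.] 0.69 [0.564 0.004 0.   ]
top grip [400. 178. 446. 206.] 0.86 [ 0.545 -0.466  0.   ]
```

View pics/s_crop.png

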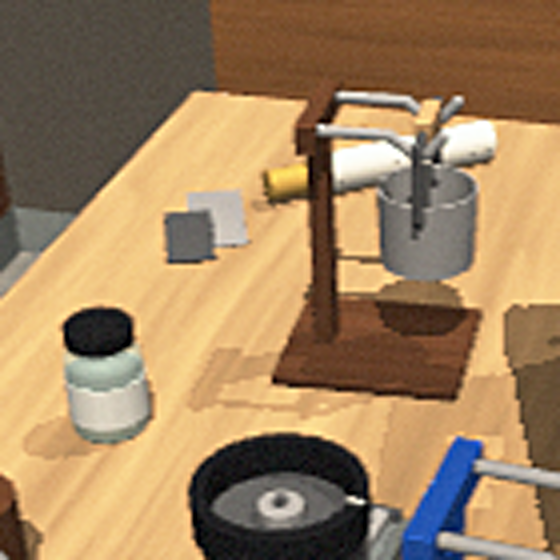

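View pics/t_crop.png

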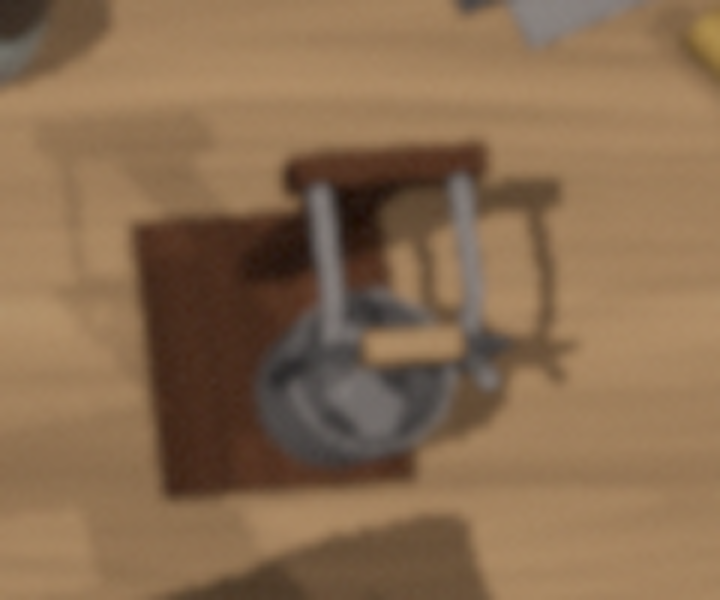

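View pics/t_crop2.png

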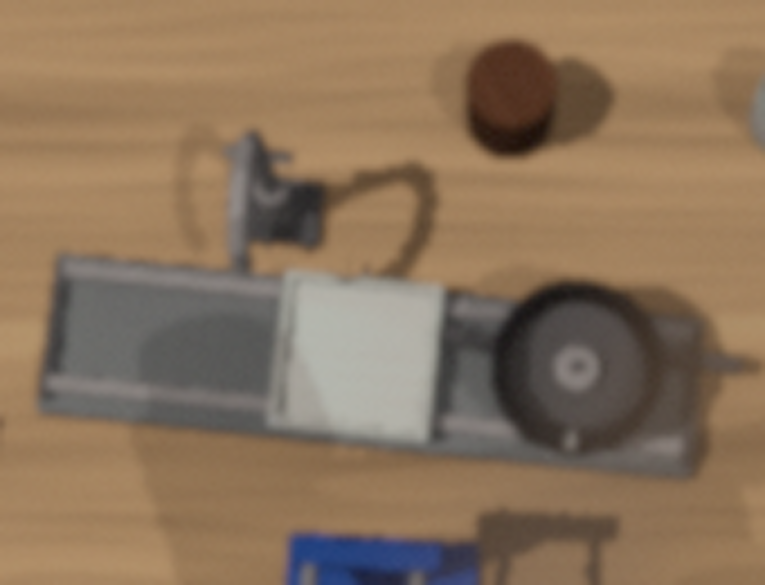

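```bash
python3 - <<'E'
from h import *
cs=cam("side");ct=cam("top")
s=lambda x,y:(180+x/4,80+y/4); t=lambda x,y:(360+x/6,130+y/6); t2=lambda x,y:(180+x/4.5,110+y/4.5)
print("grip",tri((cs,*s(430,118)),(ct,*t(412,345))))
print("grip@.225", atz(ct,*t(412,345),.225))
# prong directions (top) at z .23
a=atz(ct,*t(318,190),.23);b=atz(ct,*t(333,330),.23);c_=atz(ct,*t(460,180),.23);d=atz(ct,*t(473,335),.23)
for p,q in((a,b),(c_,d)): print("prong",p,q,np.degrees(np.arctan2(*(p-q)[1::-1])))
p=atz(ct,*t(365,350),.225);q=atz(ct,*t(462,342),.225);print("grip ends",p,q,np.degrees(np.arctan2(*(p-q)[1::-1])))
# stand base corners z~.015
for x,y in((135,225),(165,495),(412,480)): print("base",atz(ct,*t(x,y),.015))
print("tray corners",[atz(ct,*t2(x,y),.048).round(4) for x,y in((290,270),(445,285),(432,443),(270,427))])
print("hub",atz(ct,*t2(578,367),.087), atz(ct,*t2(578,367),.104))
print("bed",[atz(ct,*t2(x,y),.02).round(4) for x,y in((60,255),(700,320),(693,472),(40,410))])
print("foot",[atz(ct,*t2(x,y),.01).round(4) for x,y in((255,240),(320,245))])
E
```

```text
grip (array([ 0.51198282, -0.4052366 ,  0.23053907]), [np.float64(0.002575708445202016), np.float64(0.0025757084452020847)])
grip@.225 [ 0.51573163 -0.40692033  0.225     ]
prong [ 0.59591464 -0.36199758  0.23      ] [ 0.52278354 -0.3655543   0.23      ] 2.7843813039322147
prong [ 0.60055729 -0.43493672  0.23      ] [ 0.5195831  -0.43634582  0.23      ] 0.9969540150171846
grip ends [ 0.51334689 -0.38287229  0.225     ] [ 0.51706716 -0.4324434   0.225     ] 94.29194844278913
base [ 0.63461341 -0.32076893  0.015     ]
base [ 0.47074685 -0.33122395  0.015     ]
base [ 0.47842871 -0.47752131  0.015     ]
tray corners [array([0.6211, 0.1727, 0.048 ]), array([0.6081, 0.0518, 0.048 ]), array([0.4834, 0.0627, 0.048 ]), array([0.497 , 0.1874, 0.048 ])]
hub [ 0.53417216 -0.04835588  0.087     ] [ 0.53073973 -0.04732962  0.104     ]
bed [array([0.6422, 0.3589, 0.02  ]), array([ 0.5848, -0.1498,  0.02  ]), array([ 0.4631, -0.141 ,  0.02  ]), array([0.5169, 0.3715, 0.02  ])]
foot [array([0.656 , 0.2048, 0.01  ]), array([0.6514, 0.1525, 0.01  ])]
```

```bash
cat >> h.py <<'E'
from scipy.spatial.transform import Rotation as Ro
def pose():
    o=ctrl.get_obs(); q=o["eef_rot"]; return np.array(o["eef_pos"]),Ro.from_quat([q[1],q[2],q[3],q[0]]),o
def down(yaw): # tool x at world yaw (deg), z down
    c,s=np.cos(np.radians(yaw)),np.sin(np.radians(yaw))
    return Ro.from_matrix(np.array([[c,s,0],[s,-c,0],[0,0,-1]]))
def togo(P,yaw=None):
    p,R,o=pose()
    Rt=R if yaw is None else down(yaw)
    print("t",round(o["time_s"],2),"pos",p.round(4),"yaw",round(np.degrees(np.arctan2(*R.as_matrix()[1::-1,0])),2),"open",round(o["opening"],3),"F",np.round(o["wrist_force"],2))
    print(" rotvec tool deg",(R.inv()*Rt).as_rotvec(degrees=True).round(2)," shift cm in current axes",(R.inv().apply(np.array(P)-p)*100).round(2)," in target axes",(Rt.inv().apply(np.array(P)-p)*100).round(2))
E
python3 - <<'E'
from h import *
togo([.513,-.4065,.37],3.3)
E
```

```text
t 1.35 pos [ 0.2417 -0.5218  0.3039] yaw -65.15 open 0.998 F [-0.26 -0.64  0.06]
 rotvec tool deg [  0.    -0.   -68.45]  shift cm in current axes [  0.94 -29.46  -6.61]  in target axes [27.75 -9.95 -6.61]
```

Emit:
move_arm --rows "0 0 -1.1 0 0 -7.6 1; 0 0 -1.1 0 0 -7.6 1; 0 0 -1.1 0 0 -7.6 1; 0 0 -1.1 0 0 -7.6 1; 0 0 -1.1 0 0 -7.6 1; 0 0 -1.1 0 0 -7.6 1; 0 0 0 0 0 -7.6 1; 0 0 0 0 0 -7.6 1; 0 0 0 0 0 -7.6 1; 3.5 -1.2 0 0 0 0 1; 3.5 -1.2 0 0 0 0 1; 3.5 -1.2 0 0 0 0 1; 3.5 -1.2 0 0 0 0 1; 3.5 -1.2 0 0 0 0 1; 3.5 -1.2 0 0 0 0 1; 3.5 -1.2 0 0 0 0 1; 3.3 -1.5 0 0 0 0 1; 0 0 0 0 0 0 1"

```text
time_s: 3.15
eef_pos: [0.517, -0.4044, 0.3695]
eef_rot: [-0.001, 1.0, 0.031, 0.001]
wrist_force: [-0.2, -0.2, 0.4]
opening: 1.001
```

```bash
python3 - <<'E'
from h import *
togo([.513,-.4065,.279],3.3)
c=cam("wrist"); cv2.imwrite("pics/w1.png",c["color"])
for q in ["grip","hook"]:
  for d in ctrl.look_for("wrist",q)[:3]: print(q,np.round(d["bbox"]),d["confidence"])
print(proj(c,[.513,-.4065,.225+.013]))
E
```

```text
t 3.15 pos [ 0.517  -0.4044  0.3695] yaw 3.52 open 1.001 F [-0.22 -0.16  0.44]
 rotvec tool deg [-0.07 -0.06  0.22]  shift cm in current axes [-0.42  0.2   9.05]  in target axes [-0.41  0.19  9.05]
grip [225. 135. 325. 295.] 0.75
hook [237. 112. 426. 278.] 0.86
hook [  0.   0. 151. 185.] 0.69
[269.95671927 229.80518152]
```

View pics/w1.png

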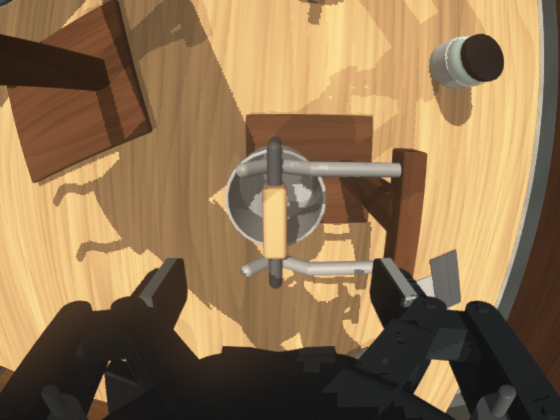

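```bash
python3 - <<'E'
from h import *
c=cam("wrist")
cv2.imwrite("pics/w1c.png",cv2.resize(c["color"][100:300,200:440],None,fx=3.3,fy=3,interpolation=cv2.INTER_CUBIC))
r=ctrl.trace("wrist","grip")[0]; print(r["bbox"])
g=c["color"].astype(int); m=(g[...,2]-g[...,0]>60)&(g[...,2]>200); m[:, :255]=0;m[:,295:]=0;m[:180]=0;m[265:]=0
ys,xs=np.where(m);print(xs.min(),xs.max(),ys.min(),ys.max(),len(xs))
for u,v in((275,188),(275,223),(275,257),(242,169),(398,169)): print(u,v,atz(c,u,v,.238).round(4))
E
```

```text
[229.1, 136.1, 330.8, 290.8]
255 290 184 254 1598
275 188 [ 0.5109 -0.3814  0.238 ]
275 223 [ 0.5122 -0.4046  0.238 ]
275 257 [ 0.5135 -0.4288  0.238 ]
242 169 [ 0.4896 -0.3704  0.238 ]
398 169 [ 0.59   -0.3635  0.238 ]
```

View pics/w1c.png

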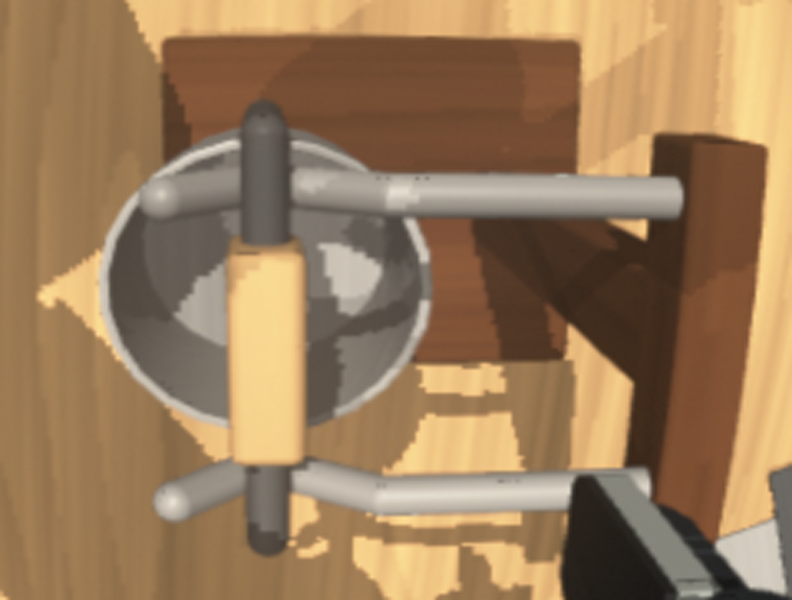

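```bash
python3 - <<'E'
from h import *
im=cv2.imread("pics/w1.png").astype(int)
for v in (195,225,250): print(v,[(u,tuple(im[v,u])) for u in range(262,300,2)])
print([(v,tuple(im[v,280])) for v in range(174,190,2)],[(v,tuple(im[v,280])) for v in range(246,264,2)])
E
```

```text
195 [(262, (np.int64(107), np.int64(135), np.int64(161))), (264, (np.int64(105), np.int64(156), np.int64(201))), (266, (np.int64(118), np.int64(176), np.int64(223))), (268, (np.int64(122), np.int64(183), np.int64(229))), (270, (np.int64(125), np.int64(185), np.int64(231))), (272, (np.int64(141), np.int64(210), np.int64(246))), (274, (np.int64(145), np.int64(217), np.int64(248))), (276, (np.int64(146), np.int64(217), np.int64(248))), (278, (np.int64(145), np.int64(216), np.int64(248))), (280, (np.int64(143), np.int64(214), np.int64(248))), (282, (np.int64(139), np.int64(206), np.int64(244))), (284, (np.int64(116), np.int64(173), np.int64(221))), (286, (np.int64(91), np.int64(121), np.int64(148))), (288, (np.int64(108), np.int64(118), np.int64(125))), (290, (np.int64(109), np.int64(118), np.int64(125))), (292, (np.int64(109), np.int64(118), np.int64(125))), (294, (np.int64(111), np.int64(120), np.int64(127))), (296, (np.int64(154), np.int64(165), np.int64(174))), (298, (np.int64(181), np.int64(195), np.int64(202)))]
225 [(262, (np.int64(100), np.int64(120), np.int64(138))), (264, (np.i
[... 2159 characters left out ...]
nt64(79))), (182, (np.int64(64), np.int64(72), np.int64(78))), (184, (np.int64(66), np.int64(76), np.int64(86))), (186, (np.int64(86), np.int64(123), np.int64(157))), (188, (np.int64(106), np.int64(158), np.int64(203)))] [(246, (np.int64(139), np.int64(207), np.int64(245))), (248, (np.int64(139), np.int64(207), np.int64(245))), (250, (np.int64(139), np.int64(207), np.int64(245))), (252, (np.int64(137), np.int64(207), np.int64(244))), (254, (np.int64(137), np.int64(207), np.int64(244))), (256, (np.int64(135), np.int64(201), np.int64(242))), (258, (np.int64(97), np.int64(141), np.int64(180))), (260, (np.int64(70), np.int64(79), np.int64(88))), (262, (np.int64(72), np.int64(80), np.int64(89)))]
```

Emit:
move_arm --rows "-0.45 0 2 0 0 0 1; 0 0 3 0 0 0 1; 0 0 2.5 0 0 0 1; 0 0 1.5 0 0 0 1; 0 0 0 0 0 0 1; 0 0 0 0 0 0 0.4; 0 0 0 0 0 0 0; 0 0 0 0 0 0 0; 0 0 0 0 0 0 0; 0 0 0 0 0 0 0"

```text
time_s: 4.4
eef_pos: [0.5121, -0.4074, 0.2819]
eef_rot: [0.001, 1.0, 0.029, 0.004]
wrist_force: [2.5, 2.6, 4.0]
opening: 0.174
```

```bash
python3 - <<'E'
from h import *
togo([.5125,-.405,.279],3.3)
c=cam("wrist"); cv2.imwrite("pics/w2.png",c["color"])
E
```

```text
t 4.4 pos [ 0.5121 -0.4074  0.2819] yaw 3.29 open 0.174 F [2.52 2.63 4.03]
 rotvec tool deg [ 0.16 -0.49 -0.01]  shift cm in current axes [ 0.05 -0.24  0.29]  in target axes [ 0.05 -0.24  0.29]
```

View pics/w2.png

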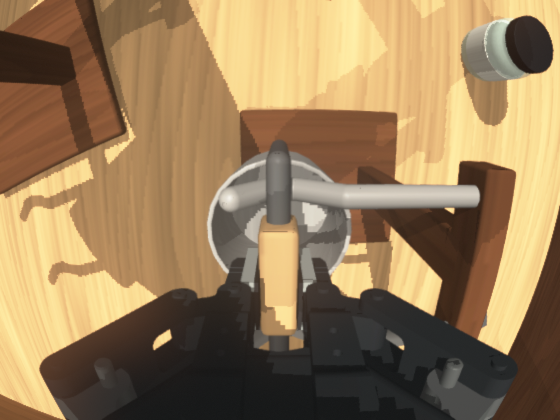

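Opening 0.174, about 15 mm, matches the 16 mm grip between the pads. I'll lift, then draw it to -x.

Emit:
move_arm --rows "0 0 -0.5 0 0 0 0; 0 0 -1 0 0 0 0; 0 0 -1.5 0 0 0 0; 0 0 -1.5 0 0 0 0; 0 0 -0.5 0 0 0 0; 0 0 0 0 0 0 0"

```text
time_s: 5.05
eef_pos: [0.5094, -0.4076, 0.3266]
eef_rot: [-0.001, 1.0, 0.028, 0.0]
wrist_force: [8.1, -4.9, -23.5]
opening: 0.176
```

```bash
python3 - <<'E'
from h import *
togo([.5125,-.405,.279],3.3)
c=cam("wrist"); cv2.imwrite("pics/w3.png",c["color"])
c=cam("side"); cv2.imwrite("pics/s3.png",cv2.resize(c["color"][60:220,180:340],None,fx=3.5,fy=3.5))
E
```

```text
t 5.05 pos [ 0.5094 -0.4076  0.3266] yaw 3.21 open 0.176 F [  8.08  -4.88 -23.51]
 rotvec tool deg [-0.1  -0.01 -0.09]  shift cm in current axes [ 0.32 -0.23  4.76]  in target axes [ 0.32 -0.24  4.76]
```

View pics/s3.png

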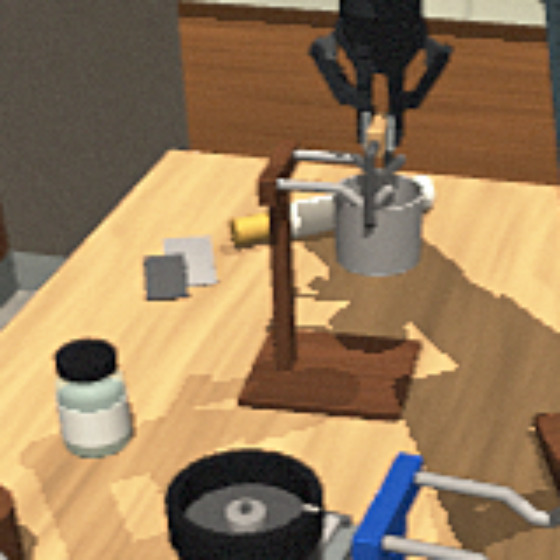

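View pics/w3.png

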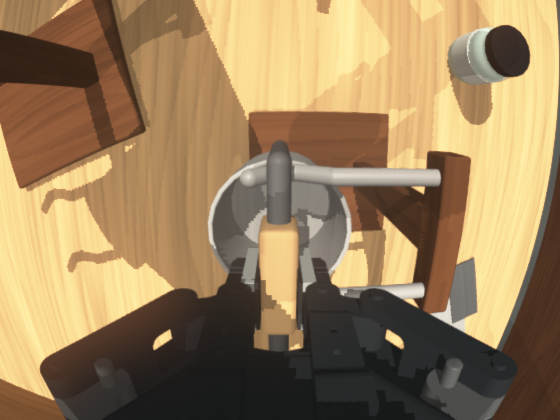

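The 23 N pull says the pot rim touched the underside of the prongs because I lifted too high. I'll back down to about 32 mm of lift.

Emit:
move_arm --rows "0 0 0.8 0 0 0 0; 0 0 0.6 0 0 0 0; 0 0 0 0 0 0 0; 0 0 0 0 0 0 0"

```text
time_s: 5.55
eef_pos: [0.5091, -0.4075, 0.3166]
eef_rot: [0.0, 1.0, 0.028, 0.0]
wrist_force: [-0.2, 0.2, -2.3]
opening: 0.179
```

```bash
python3 - <<'E'
from h import *
togo([.5125,-.405,.279],3.3)
c=cam("wrist"); cv2.imwrite("pics/w4.png",c["color"])
c=cam("side"); cv2.imwrite("pics/s4.png",cv2.resize(c["color"][80:180,240:340],None,fx=6,fy=6))
E
```

```text
t 5.55 pos [ 0.5091 -0.4075  0.3166] yaw 3.25 open 0.179 F [-0.24  0.17 -2.26]
 rotvec tool deg [ 0.03 -0.01 -0.05]  shift cm in current axes [ 0.35 -0.23  3.76]  in target axes [ 0.36 -0.23  3.76]
```

View pics/s4.png

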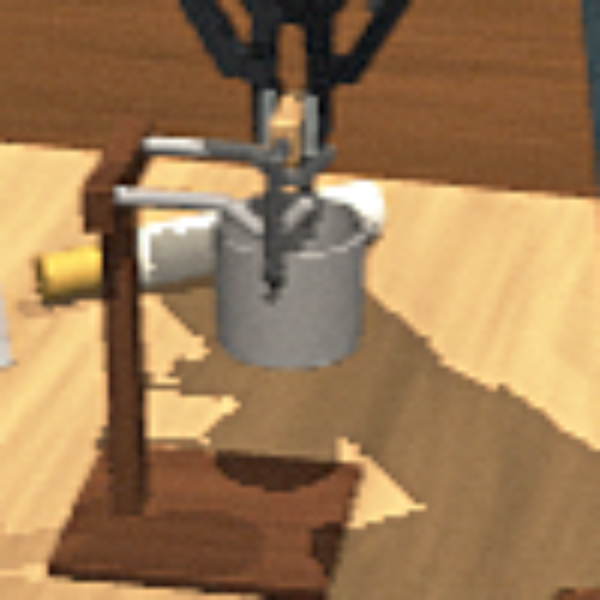

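View pics/w4.png

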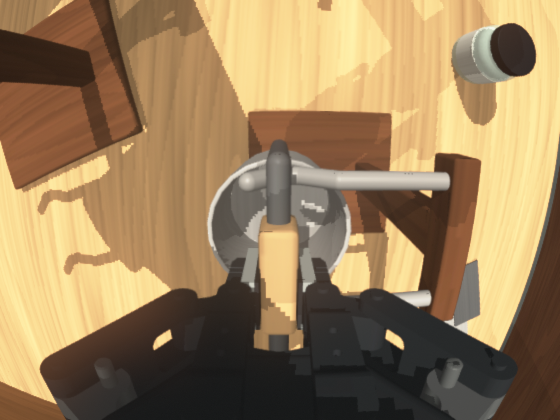

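```bash
python3 - <<'E'
from h import *
ct=cam("top"); cv2.imwrite("pics/t5.png",cv2.resize(ct["color"][140:320,330:470],None,fx=4,fy=4,interpolation=cv2.INTER_CUBIC))
E
```

```text
(no output)
```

View pics/t5.png

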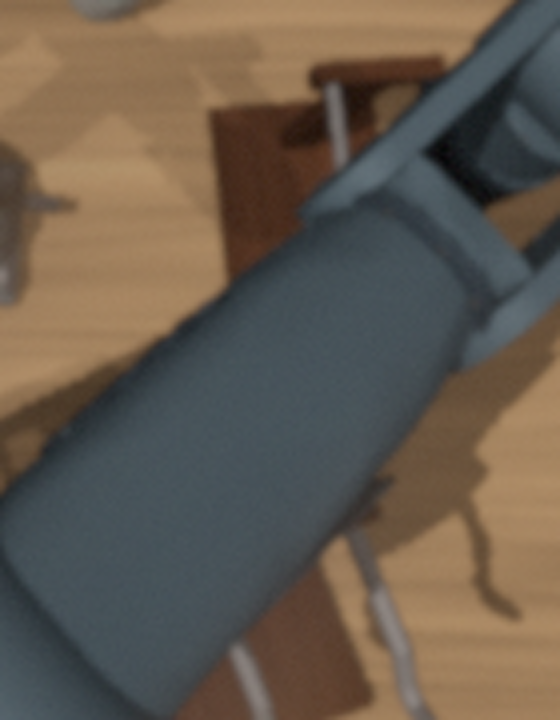

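```bash
python3 - <<'E'
from h import *
ct=cam("top");cs=cam("side");print("big crosspiece")
for z in (.25,.3): print(z,atz(ct,425,262,z).round(3),atz(ct,370,280,z).round(3))
p,R,o=pose()
print("side top of big hook z est", ctrl.look_for("side","hook"))
E
```

```text
big crosspiece
0.25 [ 0.29  -0.374  0.25 ] [ 0.239 -0.212  0.25 ]
0.3 [ 0.288 -0.357  0.3  ] [ 0.24  -0.202  0.3  ]
side top of big hook z est [{'bbox': [250.7, 99.7, 300.8, 182.6], 'confidence': 0.97}, {'bbox': [268.5, 190.6, 344.6, 308.2], 'confidence': 0.96}, {'bbox': [333.6, 106.2, 431.4, 217.5], 'confidence': 0.57}]
```

Emit:
move_arm --rows "-1 0 0 0 0 0 0; -1.5 0 0 0 0 0 0; -1.5 0 0 0 0 0 0; -1.5 0 0 0 0 0 0; -1.5 0 0 0 0 0 0; -1.5 0 0 0 0 0 0; -1.2 0 0 0 0 0 0; 0 0 0 0 0 0 0; 0 0 0 0 0 0 0"

```text
time_s: 6.75
eef_pos: [0.4122, -0.4131, 0.3162]
eef_rot: [0.0, 1.0, 0.028, 0.0]
wrist_force: [-0.1, -0.5, -1.7]
opening: 0.174
```

```bash
python3 - <<'E'
from h import *
togo([.552,.118,.37],-6.2)
c=cam("wrist"); cv2.imwrite("pics/w5.png",c["color"])
c=cam("side"); cv2.imwrite("pics/s5.png",cv2.resize(c["color"][60:220,180:380],None,fx=3.8,fy=3.5))
E
```

```text
t 6.75 pos [ 0.4122 -0.4131  0.3162] yaw 3.21 open 0.174 F [-0.07 -0.5  -1.67]
 rotvec tool deg [ 0.02 -0.04  9.41]  shift cm in current axes [ 16.94 -52.24  -5.39]  in target axes [  8.16 -54.31  -5.38]
```

View pics/s5.png

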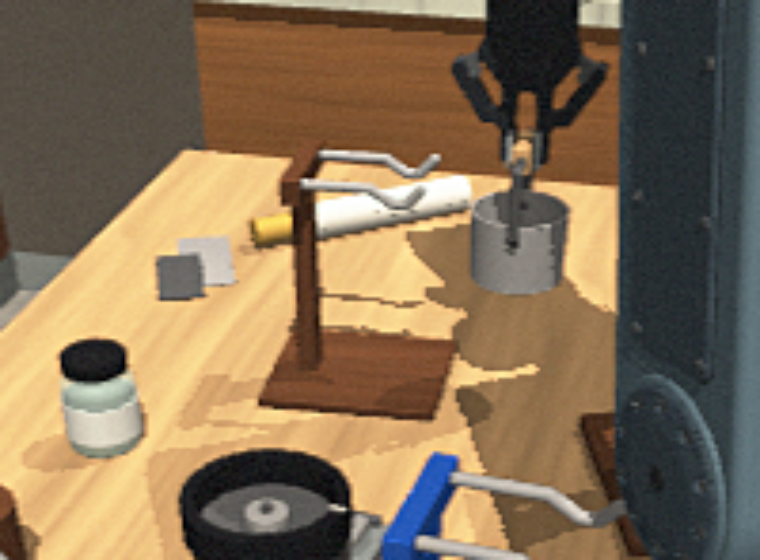

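View pics/w5.png

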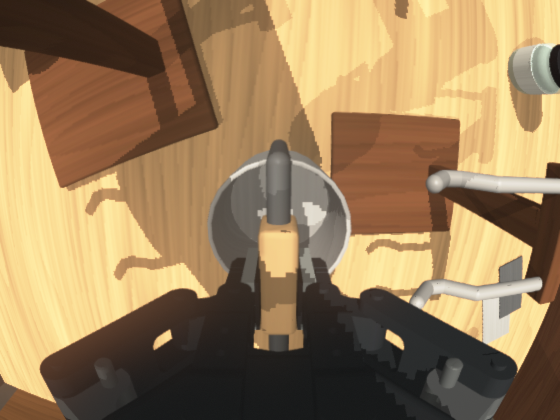

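Emit:
move_arm --rows "0 0 -2 0 0 4.7 0; 0 0 -2 0 0 4.7 0; 0.5 -3 -1.4 0 0 0 0; 0.6 -4 0 0 0 0 0; 0.6 -4 0 0 0 0 0; 0.6 -4 0 0 0 0 0; 0.6 -4 0 0 0 0 0; 0.6 -4 0 0 0 0 0; 0.6 -4 0 0 0 0 0; 0.6 -4 0 0 0 0 0; 0.6 -4 0 0 0 0 0; 0.6 -4 0 0 0 0 0; 0.6 -4 0 0 0 0 0; 0.6 -4 0 0 0 0 0; 0.6 -4 0 0 0 0 0; 0.5 -2.3 0 0 0 0 0; 0.4 -1 0 0 0 0 0; 0 0 0 0 0 0 0; 0 0 0 0 0 0 0"

```text
time_s: 8.75
eef_pos: [0.5559, 0.1172, 0.3696]
eef_rot: [0.0, 0.999, -0.054, -0.0]
wrist_force: [0.4, -0.4, -2.4]
opening: 0.174
```

```bash
python3 - <<'E'
from h import *
togo([.552,.118,.37],-6.2)
c=cam("wrist"); cv2.imwrite("pics/w6.png",c["color"])
c=cam("side"); cv2.imwrite("pics/s6.png",cv2.resize(c["color"][110:310,140:340],None,fx=3,fy=3))
c=cam("top"); cv2.imwrite("pics/t6.png",cv2.resize(c["color"][110:240,180:350],None,fx=4.5,fy=4.5,interpolation=cv2.INTER_CUBIC))
E
```

```text
t 8.75 pos [0.5559 0.1172 0.3696] yaw -6.14 open 0.174 F [ 0.38 -0.45 -2.37]
 rotvec tool deg [0.04 0.03 0.06]  shift cm in current axes [-0.4  -0.04 -0.04]  in target axes [-0.4  -0.04 -0.04]
```

View pics/s6.png

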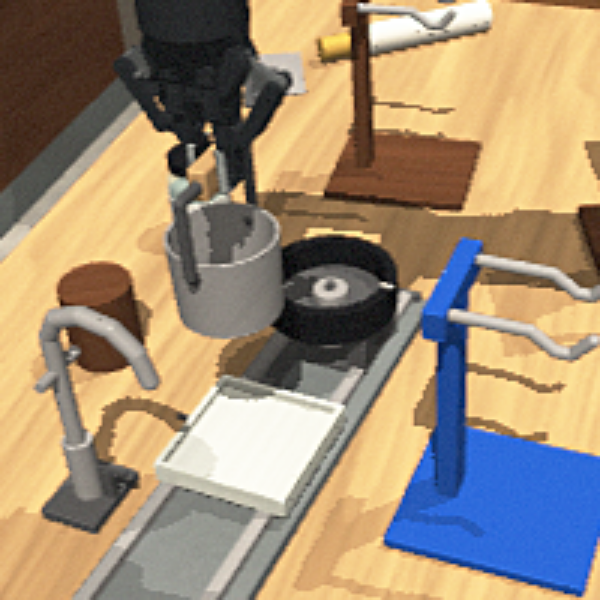

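View pics/w6.png

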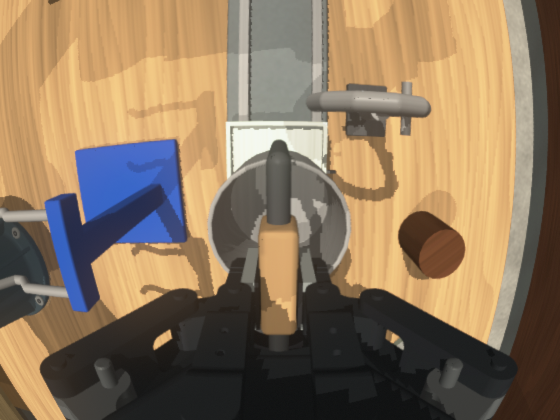

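View pics/t6.png

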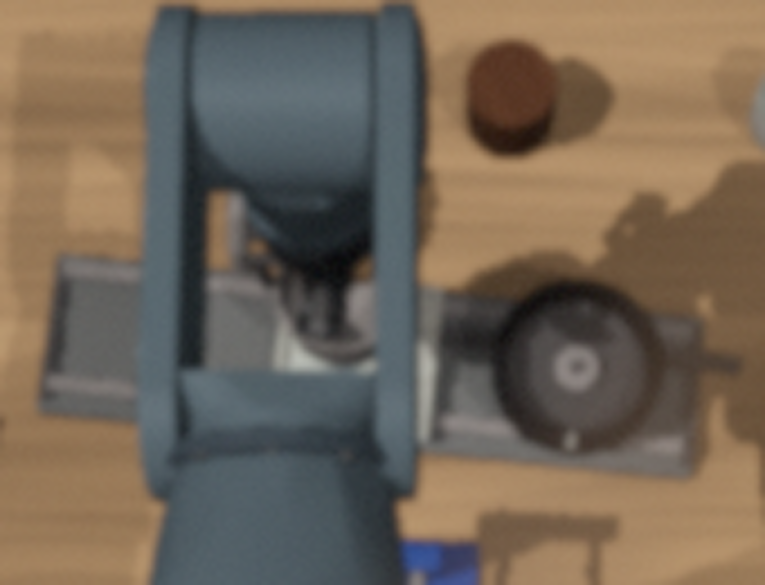

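```bash
python3 - <<'E'
from h import *
cw=cam("wrist");cs=cam("side")
y=np.array([np.sin(np.radians(6.2)),np.cos(np.radians(6.2)),0]); x=np.array([y[1],-y[0],0])
L=atz(cw,228,123,.048);Rr=atz(cw,327,123,.048); print("far corners",L.round(4),Rr.round(4),np.linalg.norm(L-Rr),np.degrees(np.arctan2(*(Rr-L)[1::-1])))
for w in (.112,.120): print("centre via wrist",((L+Rr)/2-y*w/2).round(4))
# side crop tray rim corners: back-right etc
s=lambda u,v:(140+u/3,110+v/3)
P=[atz(cs,*s(u,v),.048) for u,v in((222,378),(345,405),(283,512),(160,465))]
print("side",[p.round(4) for p in P],np.mean(P,0).round(4))
# far-left corner triangulate: wrist (228,123) is -x,+y corner = side (283,512); wrist(327,123)= +x,+y = side(160,465)
print(tri((cw,228,123),(cs,*s(283,508))),tri((cw,327,123),(cs,*s(160,462))))
for v in (60,100): 
  a=atz(cw,228,v,.02);b=atz(cw,327,v,.02);print("bed",a.round(4),b.round(4))
# tap pointer/spout
r=ctrl.trace("wrist","tap")[0];print(r["bbox"])
E
```

```text
far corners [0.5044 0.1871 0.048 ] [0.6222 0.1742 0.048 ] 0.11847121051142567 -6.254202954427436
centre via wrist [0.5572 0.125  0.048 ]
centre via wrist [0.5568 0.121  0.048 ]
side [array([0.6038, 0.0598, 0.048 ]), array([0.4834, 0.067 , 0.048 ]), array([0.494 , 0.1996, 0.048 ]), array([0.6124, 0.1756, 0.048 ])] [0.5484 0.1255 0.048 ]
(array([0.50127659, 0.18636668, 0.03585044]), [np.float64(0.0014602979621112747), np.float64(0.001460297962111251)]) (array([0.61865965, 0.17240481, 0.04645883]), [np.float64(0.004085692434169205), np.float64(0.004085692434169061)])
bed [0.5095 0.2692 0.02  ] [0.6348 0.2554 0.02  ]
bed [0.5037 0.2168 0.02  ] [0.6292 0.2031 0.02  ]
[305.2, 82.2, 433.5, 133.9]
```

Emit:
move_arm --rows "0 0 2 0 0 0 0; 0 0 3 0 0 0 0; 0 0 3 0 0 0 0; 0 0 2.5 0 0 0 0; 0 0 1.5 0 0 0 0; 0 0 0.5 0 0 0 0; 0 0 0 0 0 0 0; 0 0 0 0 0 0 0"

```text
time_s: 9.85
eef_pos: [0.5568, 0.1177, 0.2464]
eef_rot: [-0.0, 0.999, -0.054, 0.001]
wrist_force: [0.8, 0.4, -2.7]
opening: 0.172
```

```bash
python3 - <<'E'
from h import *
togo([.555,.117,.222],-6.2)
c=cam("wrist"); cv2.imwrite("pics/w7.png",c["color"])
c=cam("side"); cv2.imwrite("pics/s7.png",cv2.resize(c["color"][160:300,150:290],None,fx=4.2,fy=4.2))
E
```

```text
t 9.85 pos [0.5568 0.1177 0.2464] yaw -6.15 open 0.172 F [ 0.83  0.4  -2.68]
 rotvec tool deg [-0.01 -0.14  0.05]  shift cm in current axes [-0.17  0.09  2.44]  in target axes [-0.17  0.09  2.44]
```

View pics/s7.png

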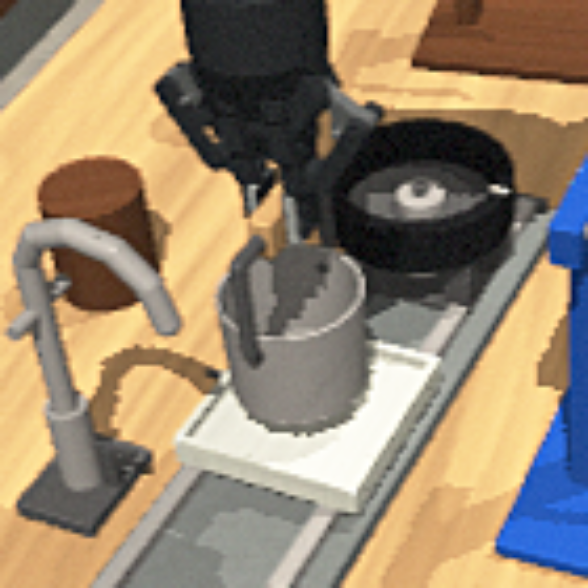

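View pics/w7.png

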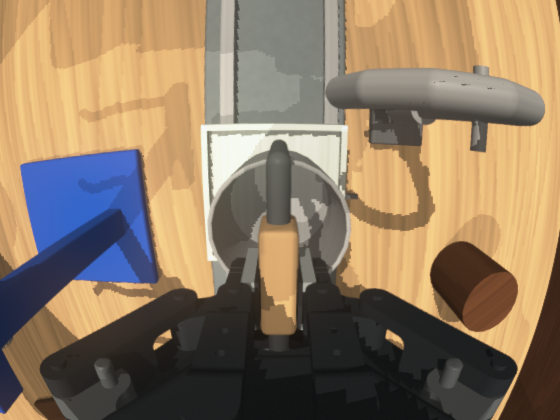

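```bash
python3 - <<'E'
from h import *
cw=cam("wrist")
y=np.array([np.sin(np.radians(6.2)),np.cos(np.radians(6.2)),0])
L=atz(cw,202,127,.048);Rr=atz(cw,348,127,.048); print(L.round(4),Rr.round(4),np.linalg.norm(L-Rr)); print(((L+Rr)/2-y*.0595).round(4))
p=[pose()[0][2]-.057-.125+.07]; z=p[0]
print("pot rim front (279,150) & left/right (210,222),(350,222) at rim z",z,[atz(cw,u,v,z).round(4) for u,v in((279,150),(210,222),(350,222))])
z2=pose()[0][2]-.057+.013
print("grip top ends",[atz(cw,279,v,z2).round(4) for v in(220,)])
E
```

```text
[0.5026 0.1878 0.048 ] [0.6226 0.1746 0.048 ] 0.12075987730721664
[0.5561 0.122  0.048 ]
pot rim front (279,150) & left/right (210,222),(350,222) at rim z 0.13429835864914005 [array([0.5641, 0.1694, 0.1343]), array([0.5189, 0.1318, 0.1343]), array([0.6017, 0.1228, 0.1343])]
grip top ends [array([0.5617, 0.1507, 0.2023])]
```

Emit:
move_arm --rows "-0.3 0.4 0.8 0 0 0 0; 0 0 0.6 0 0 0 0; 0 0 0.3 0 0 0 0; 0 0 0.2 0 0 0 0; 0 0 0 0 0 0 0"

```text
time_s: 10.5
eef_pos: [0.5523, 0.1141, 0.2254]
eef_rot: [0.0, 0.999, -0.054, -0.0]
wrist_force: [-0.0, -0.4, -1.2]
opening: 0.175
```

Emit:
move_arm --rows "0 0 0.1 0 0 0 0; 0 0 0.1 0 0 0 0; 0 0 0 0 0 0 0"

```text
time_s: 10.8
eef_pos: [0.5525, 0.1142, 0.2239]
eef_rot: [0.0, 0.999, -0.054, -0.0]
wrist_force: [0.5, -0.1, -2.6]
opening: 0.173
```

Emit:
move_arm --rows "0 0 0.15 0 0 0 0; 0 0 0.15 0 0 0 0; 0 0 0 0 0 0 0"

```text
time_s: 11.1
eef_pos: [0.5532, 0.1145, 0.2229]
eef_rot: [-0.0, 0.999, -0.053, 0.001]
wrist_force: [-2.5, 1.7, 9.5]
opening: 0.176
```

Emit:
move_arm --rows "0 0 0 0 0 0 0; 0 0 0 0 0 0 0"

```text
time_s: 11.3
eef_pos: [0.5532, 0.1145, 0.223]
eef_rot: [-0.0, 0.999, -0.053, 0.001]
wrist_force: [-2.3, 1.4, 9.4]
opening: 0.175
```

```bash
python3 - <<'E'
from h import *
togo([.555,.117,.222],-6.2)
c=cam("wrist"); cv2.imwrite("pics/w8.png",c["color"])
c=cam("side"); cv2.imwrite("pics/s8.png",cv2.resize(c["color"][160:300,150:290],None,fx=4.2,fy=4.2))
E
```

```text
t 11.3 pos [0.5532 0.1145 0.223 ] yaw -6.13 open 0.175 F [-2.33  1.38  9.43]
 rotvec tool deg [-0.03 -0.12  0.07]  shift cm in current axes [ 0.15 -0.27  0.1 ]  in target axes [ 0.15 -0.27  0.1 ]
```

View pics/s8.png

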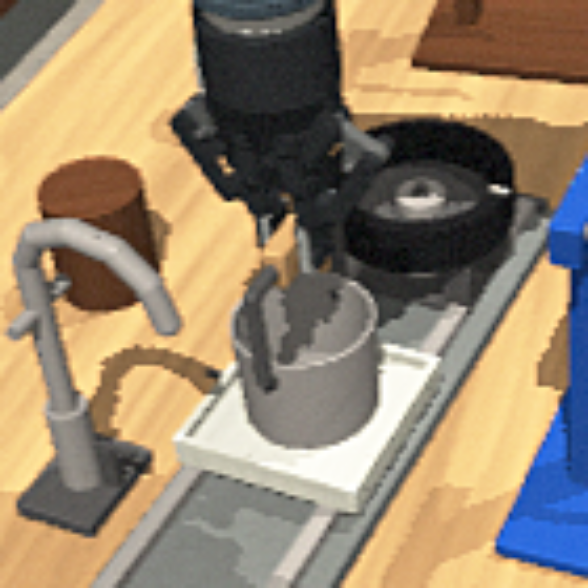

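View pics/w8.png

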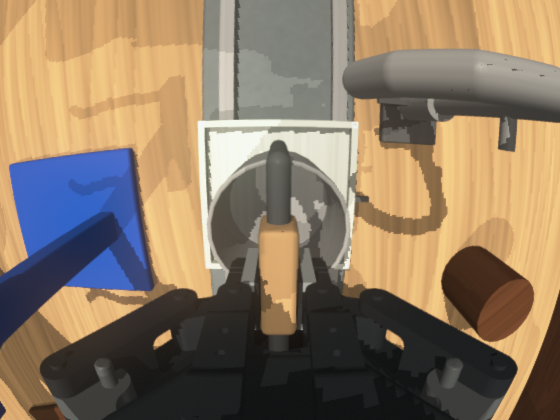

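```bash
python3 - <<'E'
from h import *
cw=cam("wrist");cs=cam("side")
y=np.array([np.sin(np.radians(6.2)),np.cos(np.radians(6.2)),0])
L=atz(cw,199,123,.048);Rr=atz(cw,357,123,.048); print(L.round(4),Rr.round(4),np.linalg.norm(L-Rr)); print("tray",((L+Rr)/2-y*.0595).round(4))
print("rim centre from wrist",(atz(cw,279,150,.11)-y*.044).round(4),"lr",((atz(cw,208,222,.11)+atz(cw,351,222,.11))/2).round(4))
s=lambda u,v:(150+u/4.2,160+v/4.2)
print("side rim ctr",atz(cs,*s(305,318),.11).round(4))
E
```

```text
[0.5024 0.1878 0.048 ] [0.6211 0.175  0.048 ] 0.11935618441879181
tray [0.5553 0.1223 0.048 ]
rim centre from wrist [0.5557 0.1223 0.11  ] lr [0.5563 0.1238 0.11  ]
side rim ctr [0.5496 0.1172 0.11  ]
```

Emit:
move_arm --rows "0 0 -0.2 0 0 0 0; 0 0 0 0 0 0 0; 0 0 0 0 0 0 0.5; 0 0 0 0 0 0 0.8; 0 0 0 0 0 0 0.8; 0 0 0 0 0 0 0.8; 0 0 -2 0 0 0 0.8; 0 0 -3 0 0 0 0.8; 0 0 -3 0 0 0 0.8; 0 0 -2 0 0 0 0.8; 0 0 0 0 0 0 0.8"

```text
time_s: 12.6
eef_pos: [0.554, 0.1142, 0.3266]
eef_rot: [-0.0, 0.999, -0.054, 0.003]
wrist_force: [0.2, -1.1, -0.1]
opening: 0.798
```

```bash
python3 - <<'E'
from h import *
togo([.555,.117,.222],-6.2)
c=cam("wrist"); cv2.imwrite("pics/w9.png",c["color"])
c=cam("side"); cv2.imwrite("pics/s9.png",cv2.resize(c["color"][160:300,150:290],None,fx=4.2,fy=4.2,interpolation=cv2.INTER_CUBIC))
E
```

```text
t 12.6 pos [0.554  0.1142 0.3266] yaw -6.14 open 0.798 F [ 0.15 -1.06 -0.13]
 rotvec tool deg [-0.04 -0.38  0.06]  shift cm in current axes [-0.   -0.29 10.46]  in target axes [ 0.07 -0.29 10.46]
```

View pics/s9.png

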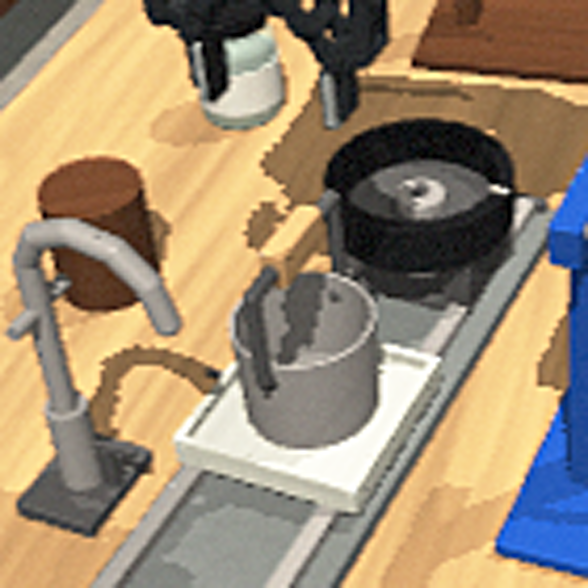

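View pics/w9.png

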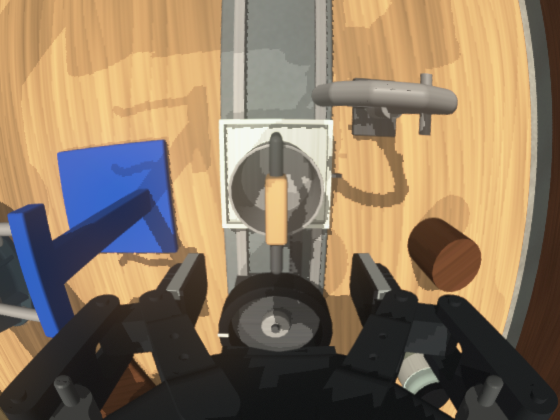

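```bash
python3 - <<'E'
from h import *
cw=cam("wrist");R,t=RT(cw);print("cam pos",-R.T@t, pose()[2]["q"].round(3))
im=cw["color"]
cv2.imwrite("pics/w9a.png",cv2.resize(im[60:220,300:470],None,fx=4.5,fy=3.7,interpolation=cv2.INTER_CUBIC))
cv2.imwrite("pics/w9b.png",cv2.resize(im[260:360,210:345],None,fx=5,fy=5,interpolation=cv2.INTER_CUBIC))
print("hub",atz(cw,275,325,.087))
E
```

```text
cam pos [0.56073333 0.18358124 0.39142039] [-0.007  0.142  1.615 -0.     1.386  0.101]
hub [ 0.53349361 -0.03993139  0.087     ]
```

View pics/w9a.png

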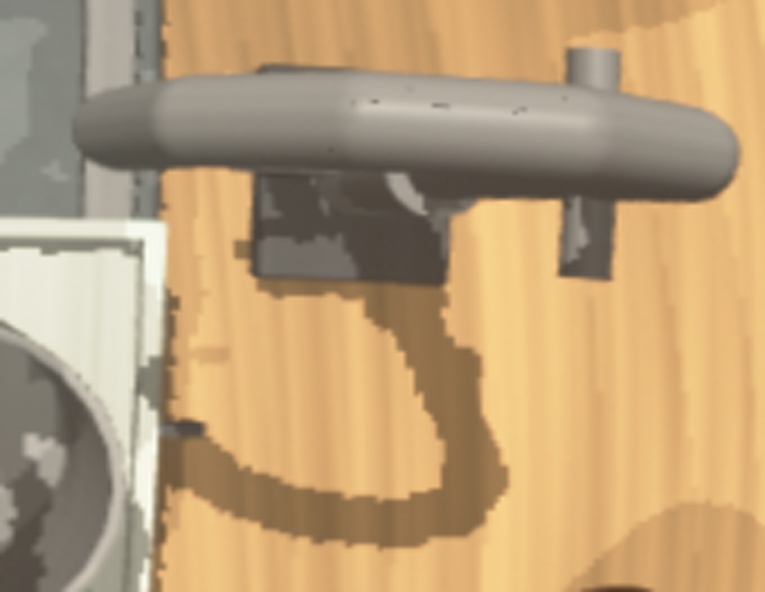

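View pics/w9b.png

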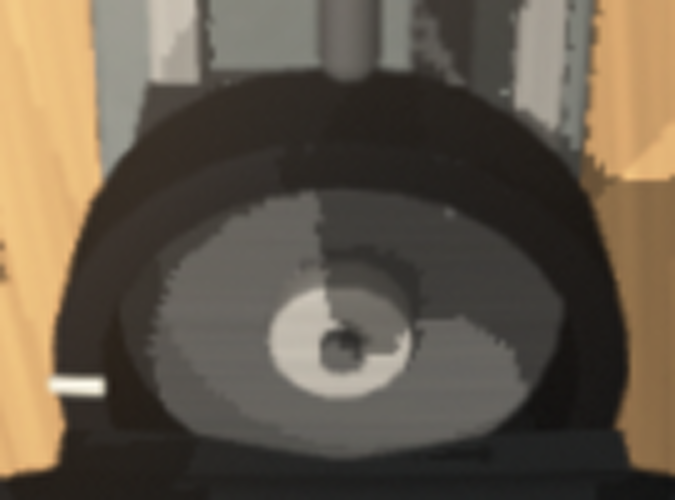

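```bash
python3 - <<'E'
from h import *
cw=cam("wrist")
a=np.radians(6.2);y=np.array([np.sin(a),np.cos(a),0]);x=np.array([y[1],-y[0],0])
for z in(.005,.01,.02):
  p=atz(cw,353.3,127.6,z);print("tap",z,p.round(4),(p@y).round(4),(p@x).round(4))
for z in(.03,.035,.04,.048):
  p=atz(cw,341.1,176.2,z);print("car",z,p.round(4),(p@y).round(4),(p@x).round(4))
L=atz(cw,220,122,.048);Rr=atz(cw,332,122,.048);L2=atz(cw,222,228,.048);R2=atz(cw,330,228,.048)
c=(L+Rr+L2+R2)/4;print("tray",c,c@y,c@x,np.linalg.norm(L-Rr),np.linalg.norm(L-L2))
b1=atz(cw,353.3,127.6,.01);
h=np.array([.5335,-.044,0]);print("hub bench",h@y,h@x)
E
```

```text
tap 0.005 [0.6484 0.1642 0.005 ] 0.2333 0.6269
tap 0.01 [0.6472 0.1645 0.01  ] 0.2334 0.6257
tap 0.02 [0.645 0.165 0.02 ] 0.2336 0.6234
car 0.03 [0.6245 0.1114 0.03  ] 0.1782 0.6089
car 0.035 [0.6236 0.1124 0.035 ] 0.1791 0.6079
car 0.04 [0.6228 0.1134 0.04  ] 0.18 0.6069
car 0.048 [0.6213 0.115  0.048 ] 0.1814 0.6053
tray [0.55121039 0.12204308 0.048     ] 0.1808596110593733 0.5348057717472513 0.11770634556867458 0.1174975471808296
hub bench 0.013875013854381306 0.5351315109302952
```

```bash
python3 - <<'E'
from h import *
cw=cam("wrist");ct=cam("top")
a=np.radians(6.2);y=np.array([np.sin(a),np.cos(a),0]);x=np.array([y[1],-y[0],0])
def pr(n,c,u,v,z):
  p=atz(c,u,v,z);print(n,z,p.round(4),"by",(p@y).round(4),"bx",(p@x).round(4))
w=lambda u,v:(300+u/4.5,60+v/3.7)
t2=lambda x,y:(180+x/4.5,110+y/4.5)
for u,v in((180,122),(400,135),(650,150)): pr("arch wrist",cw,*w(u,v),.214)
pr("arch low wrist",cw,*w(100,125),.17)
for u,v in((248,140),(243,200),(238,255)): pr("arch top",ct,*t2(u,v),.2)
for u,v in((255,272),(447,283)): pr("foot near wrist",cw,*w(u,v),.012)
pr("post base",cw,*w(430,200),.05)
for u,v in((255,240),(320,245)): pr("foot top",ct,*t2(u,v),.012)
E
```

```text
arch wrist 0.214 [0.5946 0.1942 0.214 ] by 0.2573 bx 0.5702
arch wrist 0.214 [0.6223 0.1909 0.214 ] by 0.257 bx 0.5981
arch wrist 0.214 [0.6577 0.188  0.214 ] by 0.258 bx 0.6336
arch low wrist 0.17 [0.591  0.1971 0.17  ] by 0.2598 bx 0.5663
arch top 0.2 [0.6761 0.1878 0.2   ] by 0.2597 bx 0.6518
arch top 0.2 [0.6325 0.1909 0.2   ] by 0.2581 bx 0.6082
arch top 0.2 [0.5929 0.194  0.2   ] by 0.2569 bx 0.5685
foot near wrist 0.012 [0.6497 0.1573 0.012 ] by 0.2266 bx 0.6289
foot near wrist 0.012 [0.7034 0.1504 0.012 ] by 0.2255 bx 0.6831
post base 0.05 [0.6862 0.1784 0.05  ] by 0.2515 bx 0.663
foot top 0.012 [0.6554 0.2045 0.012 ] by 0.2741 bx 0.6295
foot top 0.012 [0.6508 0.1524 0.012 ] by 0.2218 bx 0.6306
```

Emit:
move_arm --rows "0 0 0 0 0 8.5 0.5; 0 0 0 0 0 8.5 0.5; 0 0 0 0 0 8.5 0.5; 0 0 0 0 0 8.5 0.5; 0 0 0 0 0 8.5 0.5; 0 0 0 0 0 8.5 0.5; 0 0 0 0 0 8.5 0.5; 0 0 0 0 0 8.5 0.5; 0 0 0 0 0 8.5 0.5; 0 0 0 0 0 8.5 0.5; 0 0 0 0 0 8.5 0.5; 0 0 0 0 0 8.5 0.5; 0 0 0 0 0 8.5 0.5; 0 0 0 0 0 8.4 0.5; 0 0 0 0 0 0 0.5"

```text
time_s: 14.4
eef_pos: [0.5522, 0.1141, 0.3218]
eef_rot: [-0.001, -0.461, 0.887, 0.0]
wrist_force: [0.0, 1.0, -0.6]
opening: 0.502
```

```bash
python3 - <<'E'
from h import *
togo([.4997,-.0943,.30],-125)
E
```

```text
t 14.4 pos [0.5522 0.1141 0.3218] yaw -125.12 open 0.502 F [ 0.02  0.99 -0.61]
 rotvec tool deg [ 0.08 -0.06 -0.12]  shift cm in current axes [20.06 -7.7   2.19]  in target axes [20.08 -7.65  2.18]
```

Emit:
move_arm --rows "3 -1.2 0 0 0 0 0.5; 4 -1.5 0 0 0 0 0.5; 4 -1.5 0 0 0 0 0.5; 4 -1.5 0.7 0 0 0 0.5; 3 -1.2 0.8 0 0 0 0.5; 2 -0.8 0.7 0 0 0 0.5; 0 0 0 0 0 0 0.5; 0 0 0 0 0 0 0.5"

```text
time_s: 15.2
eef_pos: [0.5005, -0.0939, 0.3004]
eef_rot: [-0.0, -0.462, 0.887, 0.001]
wrist_force: [-0.5, -0.5, 1.0]
opening: 0.499
```

```bash
python3 - <<'E'
from h import *
togo([.4997,-.0943,.155],-125)
c=cam("wrist"); cv2.imwrite("pics/w10.png",c["color"]); R,t=RT(c); print(-R.T@t)
for z in(.087,.104): print(proj(c,[.5335,-.046,z]))
E
```

```text
t 15.2 pos [ 0.5005 -0.0939  0.3004] yaw -124.98 open 0.499 F [-0.52 -0.49  1.  ]
 rotvec tool deg [0.07 0.01 0.02]  shift cm in current axes [ 0.09  0.02 14.54]  in target axes [ 0.08  0.04 14.54]
[ 0.55840039 -0.13346499  0.36910323]
[215.40141945 196.88862064]
[211.70804323 201.72174282]
```

View pics/w10.png

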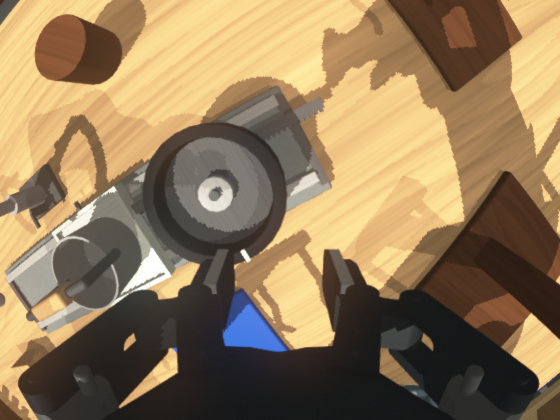

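```bash
python3 - <<'E'
from h import *
cw=cam("wrist");ct=cam("top")
print("hub",atz(cw,215,194,.087))
print(tri((cw,215,194),(ct,180+578/4.5,110+367/4.5)))
g=cv2.cvtColor(cw["color"],cv2.COLOR_BGR2GRAY)
cv2.imwrite("pics/w10c.png",cv2.resize(cw["color"][110:270,130:300],None,fx=4,fy=3.6,interpolation=cv2.INTER_CUBIC))
# overlay circles for hypotheses
for k,h in enumerate([(.5335,-.046),(.5325,-.0475)]):
  im=cw["color"].copy()
  im=cv2.resize(im[110:270,130:300],None,fx=4,fy=4,interpolation=cv2.INTER_CUBIC)
  for r in(.053,.065):
    pts=np.array([proj(cw,[h[0]+r*np.cos(a),h[1]+r*np.sin(a),.104]) for a in np.linspace(0,6.28,80)])
    cv2.polylines(im,[((pts-[130,110])*4).astype(int)],True,(0,0,255) if r<.06 else (0,255,0),1)
  cv2.imwrite(f"pics/w10o{k}.png",im)
E
```

```text
hub [ 0.53619881 -0.04676059  0.087     ]
(array([ 0.5352064 , -0.04758897,  0.08701782]), [np.float64(0.0012798660413955675), np.float64(0.001279866041395504)])
```

View pics/w10o0.png

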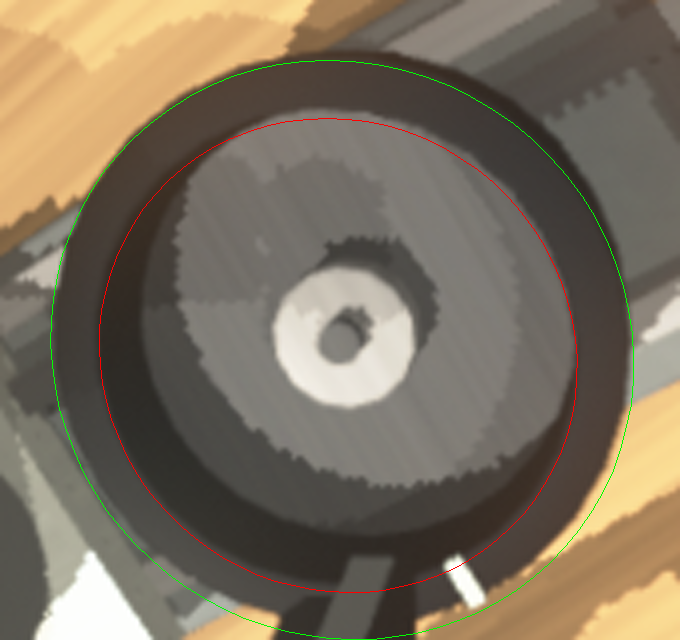

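Emit:
move_arm --rows "0 -0.2 3 0 0 0 0.5; 0 0 4 0 0 0 0.5; 0 0 3 0 0 0 0.5; 0 0 2 0 0 0 0.5; 0 0 0 0 0 0 0.5"

```text
time_s: 15.85
eef_pos: [0.5008, -0.0932, 0.1781]
eef_rot: [-0.002, -0.462, 0.887, 0.002]
wrist_force: [-0.4, 0.8, 0.3]
opening: 0.499
```

```bash
python3 - <<'E'
from h import *
togo([.5018,-.0955,.157],-125)
c=cam("side"); cv2.imwrite("pics/s11.png",c["color"])
c=cam("wrist"); cv2.imwrite("pics/w11.png",c["color"])
E
```

```text
t 15.85 pos [ 0.5008 -0.0932  0.1781] yaw -124.91 open 0.499 F [-0.43  0.85  0.33]
 rotvec tool deg [ 0.33 -0.06  0.09]  shift cm in current axes [ 0.13 -0.23  2.11]  in target axes [ 0.13 -0.21  2.11]
```

View pics/s11.png

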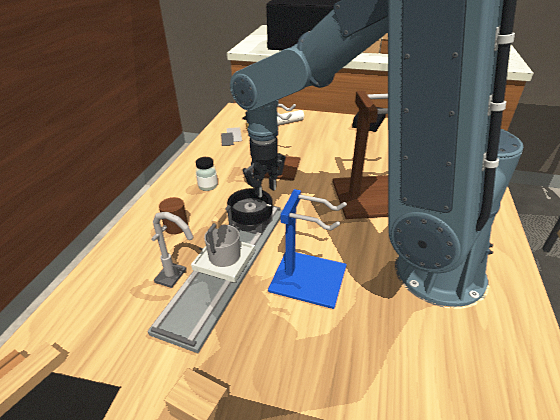

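View pics/w11.png

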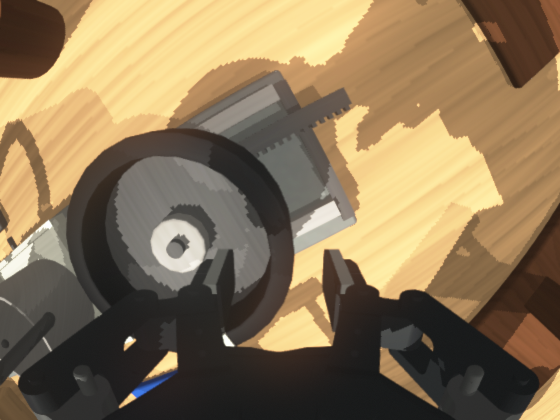

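Emit:
move_arm --rows "0.1 -0.2 1 0 0 0 0.5; 0 0 0.9 0 0 0 0.5; 0 0 0 0 0 0 0.5; 0 0 0 0 0 0 0.5"

```text
time_s: 16.35
eef_pos: [0.5033, -0.0969, 0.1618]
eef_rot: [-0.0, -0.461, 0.887, 0.0]
wrist_force: [0.1, -0.1, -0.1]
opening: 0.501
```

```bash
python3 - <<'E'
from h import *
togo([.5018,-.0955,.157],-125)
c=cam("wrist"); cv2.imwrite("pics/w12.png",c["color"])
E
```

```text
t 16.35 pos [ 0.5033 -0.0969  0.1618] yaw -125.05 open 0.501 F [ 0.09 -0.1  -0.05]
 rotvec tool deg [ 0.02 -0.   -0.05]  shift cm in current axes [-0.03  0.21  0.48]  in target axes [-0.03  0.21  0.48]
```

View pics/w12.png

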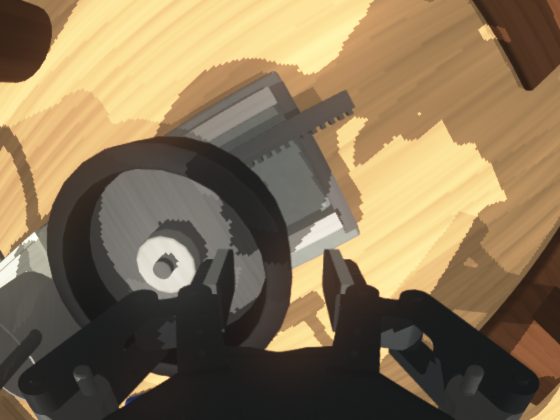

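Emit:
move_arm --rows "0 0.2 0.5 0 0 0 0.5; 0 0 0 0 0 0 0.5; 0 0 0 0 0 0 0.3; 0 0 0 0 0 0 0; 0 0 0 0 0 0 0; 0 0 0 0 0 0 0; 0 0 0 0 0 0 0"

```text
time_s: 17.1
eef_pos: [0.5022, -0.096, 0.1572]
eef_rot: [0.0, -0.461, 0.887, -0.0]
wrist_force: [2.0, -0.5, 0.8]
opening: 0.114
```

Emit:
move_arm --rows "-0.01 -0.3 0 0 0 -2.92 0; -0.03 -0.5 0 0 0 -4.86 0; -0.03 -0.6 0 0 0 -5.84 0; -0.03 -0.6 0 0 0 -5.84 0; -0.01 -0.3 0 0 0 -2.92 0; 0 0 0 0 0 0 0"

```text
time_s: 17.7
eef_pos: [0.5236, -0.1048, 0.1572]
eef_rot: [0.001, -0.625, 0.781, -0.0]
wrist_force: [4.4, 1.7, -0.0]
opening: 0.112
```

```bash
python3 - <<'E'
from h import *
h=np.array([.5357,-.0472]);ps=-125+22.4
togo([*(h+.059*np.array([np.cos(np.radians(ps)),np.sin(np.radians(ps))])),.157],ps)
c=cam("side"); cv2.imwrite("pics/s13.png",cv2.resize(c["color"][160:300,150:290],None,fx=4.2,fy=4.2))
E
```

```text
t 17.7 pos [ 0.5236 -0.1048  0.1572] yaw -102.64 open 0.112 F [ 4.39  1.72 -0.01]
 rotvec tool deg [-0.1   0.04 -0.04]  shift cm in current axes [0.02 0.08 0.02]  in target axes [0.02 0.08 0.02]
```

View pics/s13.png

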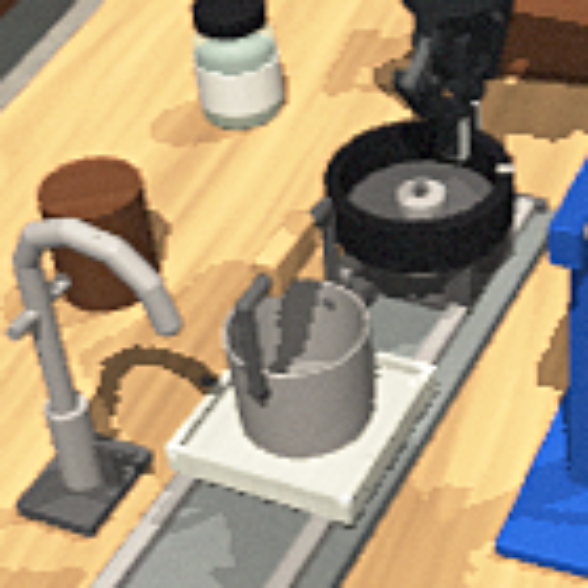

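Emit:
move_arm --rows "-0.01 -0.3 0 0 0 -2.92 0; -0.03 -0.5 0 0 0 -4.86 0; -0.03 -0.6 0 0 0 -5.84 0; -0.03 -0.6 0 0 0 -5.84 0; -0.03 -0.6 0 0 0 -5.84 0; -0.03 -0.6 0 0 0 -5.84 0; -0.03 -0.6 0 0 0 -5.84 0; -0.03 -0.6 0 0 0 -5.84 0; -0.03 -0.6 0 0 0 -5.84 0; -0.03 -0.6 0 0 0 -5.84 0; -0.03 -0.6 0 0 0 -5.84 0; -0.03 -0.6 0 0 0 -5.84 0; -0.03 -0.6 0 0 0 -5.84 0; -0.03 -0.6 0 0 0 -5.84 0; -0.01 -0.3 0 0 0 -2.92 0; 0 0 0 0 0 0 0"

```text
time_s: 19.35
eef_pos: [0.5897, -0.0676, 0.1572]
eef_rot: [-0.001, 0.982, -0.19, -0.001]
wrist_force: [-2.1, 7.9, 7.3]
opening: 0.112
```

```bash
python3 - <<'E'
from h import *
h=np.array([.5357,-.0472]);ps=-21.9
togo([*(h+.059*np.array([np.cos(np.radians(ps)),np.sin(np.radians(ps))])),.157],ps)
c=cam("side"); cv2.imwrite("pics/s14.png",cv2.resize(c["color"][160:300,150:290],None,fx=4.2,fy=4.2))
E
```

```text
t 19.35 pos [ 0.5897 -0.0676  0.1572] yaw -21.86 open 0.112 F [-2.12  7.87  7.26]
 rotvec tool deg [-0.08  0.15  0.04]  shift cm in current axes [0.13 0.12 0.02]  in target axes [0.13 0.12 0.02]
```

View pics/s14.png

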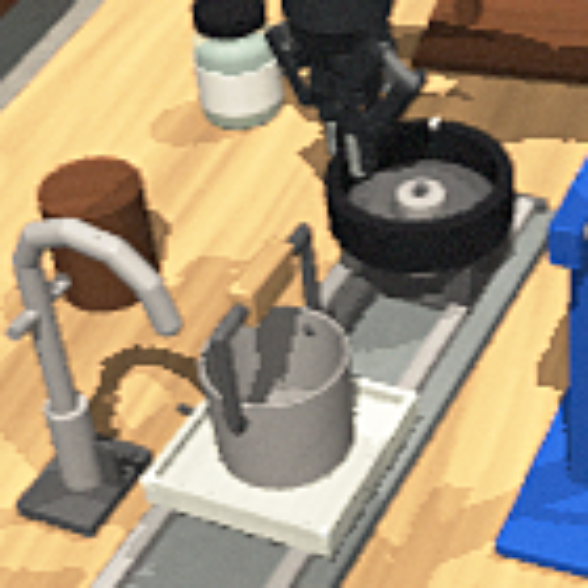

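Emit:
move_arm --rows "-0.01 -0.3 0 0 0 -2.92 0; -0.03 -0.5 0 0 0 -4.86 0; -0.03 -0.6 0 0 0 -5.84 0; -0.03 -0.6 0 0 0 -5.84 0; -0.03 -0.6 0 0 0 -5.84 0; -0.03 -0.6 0 0 0 -5.84 0; -0.03 -0.6 0 0 0 -5.84 0; -0.03 -0.6 0 0 0 -5.84 0; -0.03 -0.6 0 0 0 -5.84 0; -0.03 -0.6 0 0 0 -5.84 0; -0.03 -0.6 0 0 0 -5.84 0; -0.03 -0.6 0 0 0 -5.84 0; -0.03 -0.6 0 0 0 -5.84 0; -0.03 -0.6 0 0 0 -5.84 0; -0.01 -0.3 0 0 0 -2.92 0; 0 0 0 0 0 0 0"

```text
time_s: 21.0
eef_pos: [0.564, 0.0035, 0.1572]
eef_rot: [-0.001, 0.871, 0.492, -0.002]
wrist_force: [-9.9, 1.1, 10.7]
opening: 0.113
```

```bash
python3 - <<'E'
from h import *
h=np.array([.5357,-.0472]);ps=58.8
togo([*(h+.059*np.array([np.cos(np.radians(ps)),np.sin(np.radians(ps))])),.157],ps)
c=cam("side"); cv2.imwrite("pics/s15.png",cv2.resize(c["color"][160:300,150:290],None,fx=4.2,fy=4.2))
c=cam("wrist"); cv2.imwrite("pics/w15.png",c["color"])
c=cam("top"); cv2.imwrite("pics/t15.png",cv2.resize(c["color"][110:240,180:350],None,fx=4.5,fy=4.5,interpolation=cv2.INTER_CUBIC))
E
```

```text
t 21.0 pos [0.564  0.0035 0.1572] yaw 58.88 open 0.113 F [-9.95  1.13 10.66]
 rotvec tool deg [-0.24  0.13  0.08]  shift cm in current axes [0.09 0.2  0.01]  in target axes [0.09 0.2  0.02]
```

View pics/s15.png

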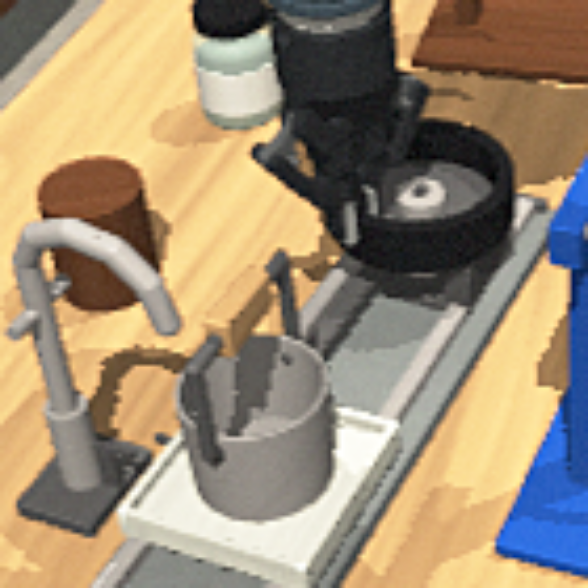

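View pics/w15.png

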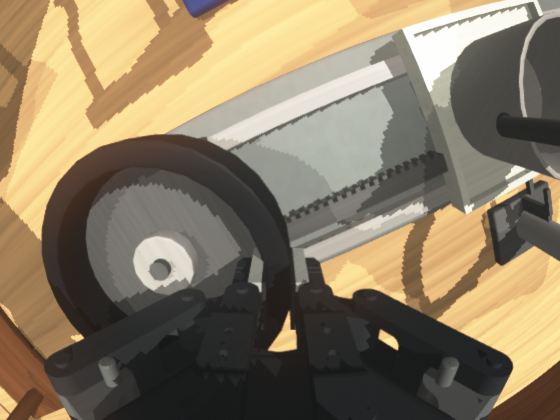

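View pics/t15.png

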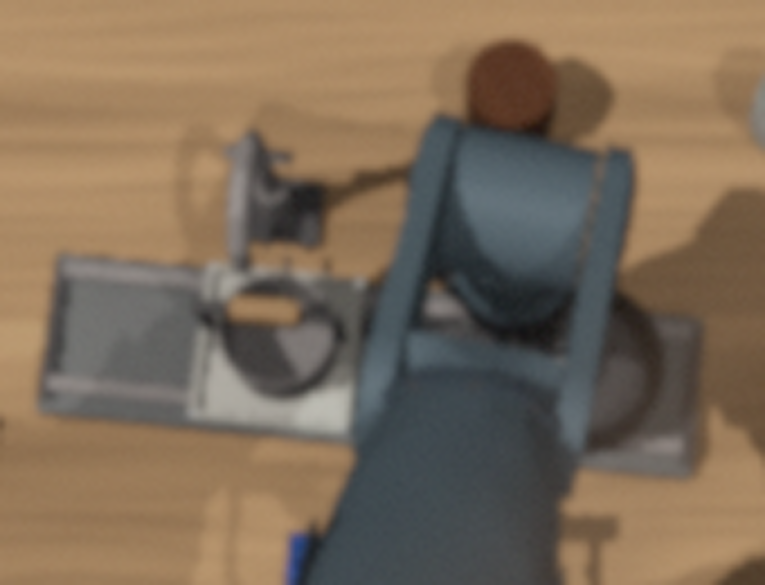

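```bash
python3 - <<'E'
from h import *
cs=cam("side");ct=cam("top")
cv2.imwrite("pics/s15z.png",cv2.resize(cs["color"][210:300,150:230],None,fx=9,fy=6.6,interpolation=cv2.INTER_CUBIC))
cv2.imwrite("pics/t15z.png",cv2.resize(ct["color"][135:180,215:265],None,fx=14,fy=13,interpolation=cv2.INTER_CUBIC))
E
```

```text
(no output)
```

View pics/s15z.png

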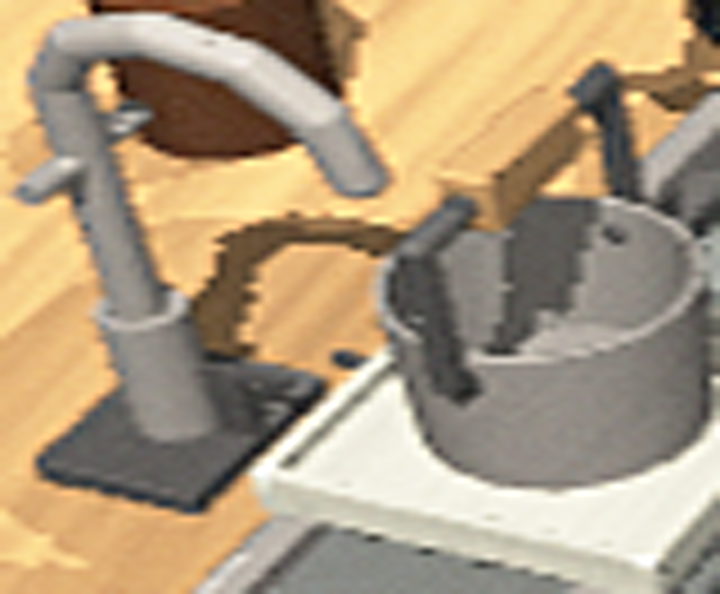

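View pics/t15z.png

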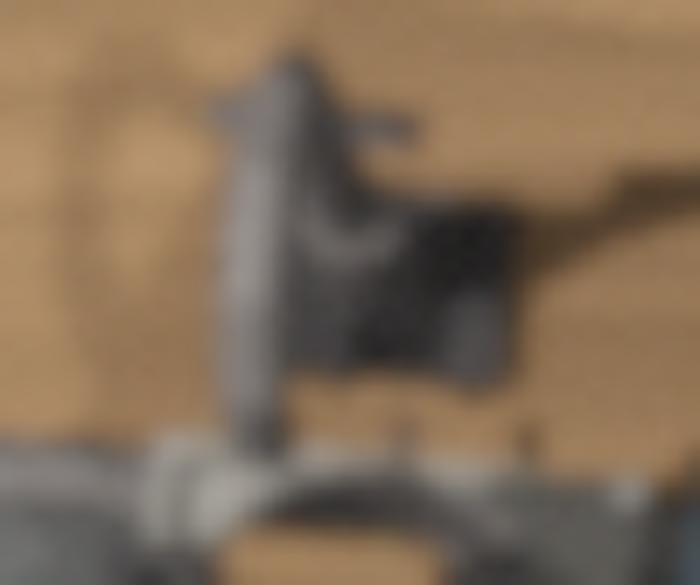

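```bash
python3 - <<'E'
from h import *
cs=cam("side");ct=cam("top");a=np.radians(6.2);y=np.array([np.sin(a),np.cos(a),0]);x=np.array([y[1],-y[0],0])
def pr(n,c,u,v,z):
  p=atz(c,u,v,z);print(n,z,p.round(4),"by",(p@y).round(4),"bx",(p@x).round(4))
for z in(.02,.035,.048): pr("right tick top",ct,252.9,168.8,z); pr("side tick",cs,150+348/9,210+358/6.6,z)
for z in(.005,.012,.02): pr("left tick top",ct,243.6,168.5,z)
t2=lambda u,v:(180+u/4.5,110+v/4.5)
P=[atz(ct,*t2(u,v),.048) for u,v in((208,265),(368,278),(190,415),(350,435))];c=np.mean(P,0);print("tray",c.round(4),"by",c@y,"bx",c@x)
pr("grip",ct,*t2(265,308),.17)
for u,v in((280,370),(510,370),(500,215)): pr("foot",ct,215+u/14,135+v/13,.012)
E
```

```text
right tick top 0.02 [0.6325 0.1452 0.02  ] by 0.2127 bx 0.6131
side tick 0.02 [0.641 0.152 0.02 ] by 0.2203 bx 0.6208
right tick top 0.035 [0.6286 0.1441 0.035 ] by 0.2111 bx 0.6094
side tick 0.035 [0.6324 0.1649 0.035 ] by 0.2322 bx 0.6109
right tick top 0.048 [0.6252 0.1431 0.048 ] by 0.2097 bx 0.6061
side tick 0.048 [0.625  0.1761 0.048 ] by 0.2425 bx 0.6023
left tick top 0.005 [0.6378 0.1801 0.005 ] by 0.2479 bx 0.6147
left tick top 0.012 [0.636  0.1794 0.012 ] by 0.247 bx 0.6129
left tick top 0.02 [0.6339 0.1786 0.02  ] by 0.246 bx 0.6109
tray [0.5593 0.1809 0.048 ] by 0.240228744823073 bx 0.5364538967425999
grip 0.17 [0.562  0.1782 0.17  ] by 0.2379 bx 0.5395
foot 0.012 [0.655  0.2105 0.012 ] by 0.28 bx 0.6284
foot 0.012 [0.6545 0.1512 0.012 ] by 0.221 bx 0.6343
foot 0.012 [0.699 0.154 0.012] by 0.2286 bx 0.6783
```

Emit:
move_arm --rows "0 0 0 0 0 0 0.5; 0 0 0 0 0 0 0.5; 0 0 0 0 0 0 0.5; 0 0 -1 0 0 0 0.5; 0 0 -3 0 0 0 0.5; 0 0 -4 0 0 0 0.5; 0 0 -4 0 0 0 0.5; 0 0 -4 0 0 0 0.5; 0 0 0 0 0 8.2 0.5; 0 0 0 0 0 8.2 0.5; 0 0 0 0 0 8.2 0.5; 0 0 0 0 0 8.2 0.5; 0 0 0 0 0 8.2 0.5; 0 0 0 0 0 8.2 0.5; 0 0 0 0 0 8.2 0.5; 0 0 0 0 0 7.6 0.5; 0 0 0 0 0 0 0.5"

```text
time_s: 23.05
eef_pos: [0.5662, 0.0031, 0.3176]
eef_rot: [0.0, 0.999, -0.054, 0.0]
wrist_force: [0.0, -0.1, 0.8]
opening: 0.497
```

```bash
python3 - <<'E'
from h import *
togo([.629,.052,.32],-6.2)
E
```

```text
t 23.05 pos [0.5662 0.0031 0.3176] yaw -6.17 open 0.497 F [ 0.   -0.13  0.8 ]
 rotvec tool deg [ 0.01 -0.03  0.03]  shift cm in current axes [ 5.72 -5.53 -0.24]  in target axes [ 5.72 -5.54 -0.24]
```

Emit:
move_arm --rows "2.8 -2.7 0 0 0 0 0.5; 2.8 -2.7 0 0 0 0 0.5; 0 0 0 0 0 0 0.5; 0 0 0 0 0 0 0.5"

```text
time_s: 23.45
eef_pos: [0.6276, 0.0513, 0.3166]
eef_rot: [0.0, 0.999, -0.051, -0.0]
wrist_force: [-0.3, -0.2, -1.2]
opening: 0.497
```

```bash
python3 - <<'E'
from h import *
c=cam("wrist"); cv2.imwrite("pics/w16.png",c["color"])
R,t=RT(c);print(-R.T@t)
cv2.imwrite("pics/w16z.png",cv2.resize(c["color"][60:230,200:360],None,fx=4.8,fy=3.5,interpolation=cv2.INTER_CUBIC))
E
```

```text
[0.63565582 0.12084894 0.38527424]
```

View pics/w16.png

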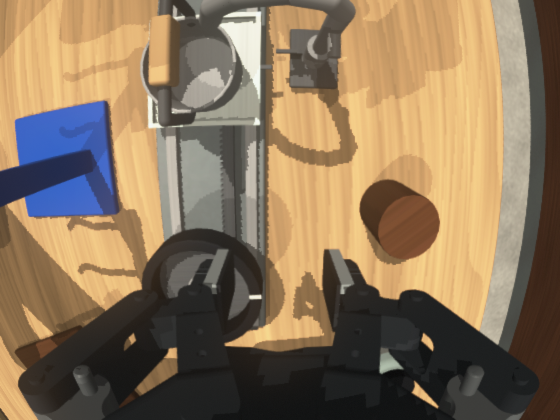

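View pics/w16z.png

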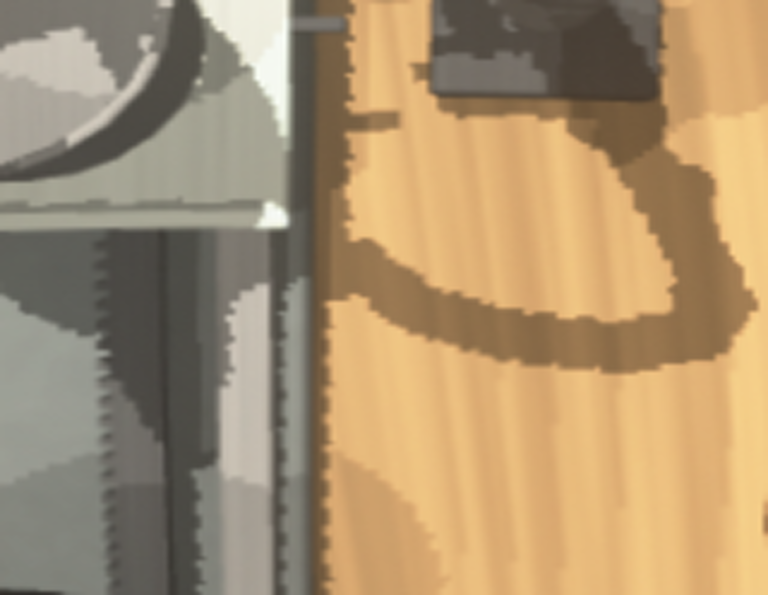

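```bash
python3 - <<'E'
from h import *
c=cam("wrist"); 
cv2.imwrite("pics/w17.png",cv2.resize(c["color"][20:110,240:350],None,fx=7,fy=6.6,interpolation=cv2.INTER_CUBIC))
E
```

```text
(no output)
```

View pics/w17.png

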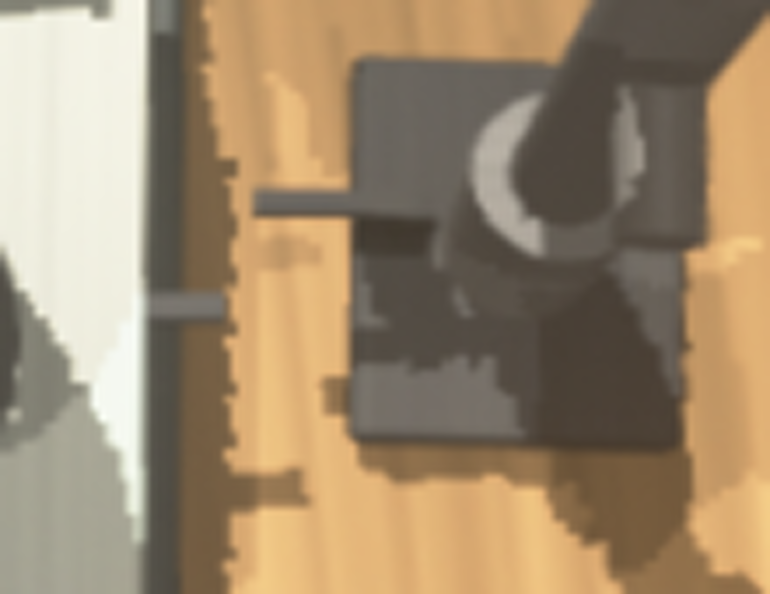

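```bash
python3 - <<'E'
from h import *
c=cam("wrist");cs=cam("side");ct=cam("top");a=np.radians(6.2);y=np.array([np.sin(a),np.cos(a),0]);x=np.array([y[1],-y[0],0])
W=(c,266.7,66.5);T=(ct,243.6,168.5);S=(cs,188.7,264.2)
for n,o in(("WT",(W,T)),("WS",(W,S)),("TS",(T,S)),("WTS",(W,T,S))):
  p,e=tri(*o);print(n,p.round(4),np.round(e,4),"by",(p@y).round(4),"bx",(p@x).round(4))
def pr(n,c,u,v,z):
  p=atz(c,u,v,z);print(n,z,p.round(4),"by",(p@y).round(4),"bx",(p@x).round(4))
for z in(.03,.036,.04,.048): pr("car",*W,z)
for z in(.005,.01,.015): pr("tap",c,283.3,50.8,z)
cv2.imwrite("pics/t17.png",cv2.resize(ct["color"][110:240,180:350],None,fx=4.5,fy=4.5,interpolation=cv2.INTER_CUBIC))
E
```

```text
WT [0.6293 0.1766 0.0376] [0.0002 0.0002] by 0.2435 bx 0.6065
WS [0.628  0.1743 0.0453] [0.0016 0.0016] by 0.2411 bx 0.6055
TS [0.626  0.1756 0.0475] [0.0007 0.0007] by 0.2421 bx 0.6034
WTS [0.6276 0.175  0.0458] [0.0018 0.001  0.0017] by 0.2418 bx 0.605
car 0.03 [0.6291 0.1776 0.03  ] by 0.2445 bx 0.6062
car 0.036 [0.6292 0.1767 0.036 ] by 0.2436 bx 0.6064
car 0.04 [0.6293 0.176  0.04  ] by 0.2429 bx 0.6066
car 0.048 [0.6294 0.1747 0.048 ] by 0.2417 bx 0.6068
tap 0.005 [0.6496 0.1985 0.005 ] by 0.2675 bx 0.6244
tap 0.01 [0.6494 0.1975 0.01  ] by 0.2665 bx 0.6243
tap 0.015 [0.6492 0.1965 0.015 ] by 0.2654 bx 0.6242
```

View pics/t17.png

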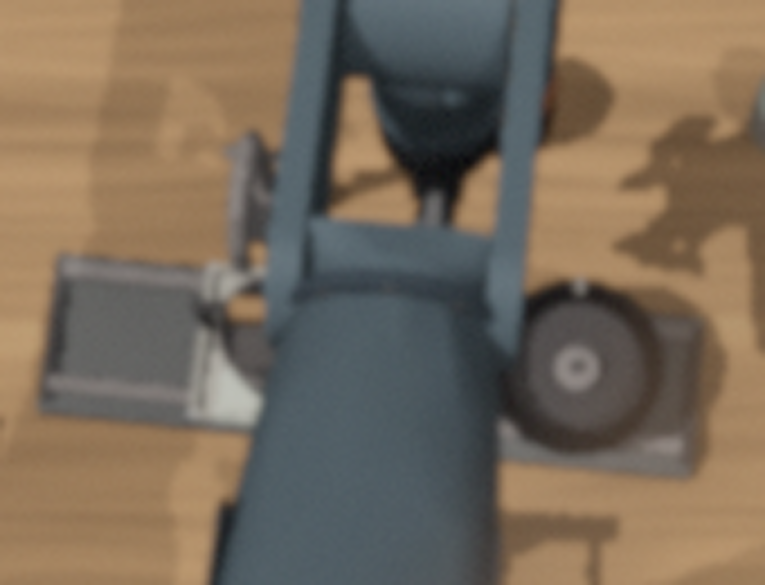

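Emit:
move_arm --rows "0 0 0 0 0 8.5 0.5; 0 0 0 0 0 8.5 0.5; 0 0 0 0 0 8.5 0.5; 0 0 0 0 0 8.5 0.5; 0 0 0 0 0 0 0.5"

```text
time_s: 24.2
eef_pos: [0.6273, 0.0504, 0.3173]
eef_rot: [-0.0, 0.939, -0.344, 0.0]
wrist_force: [0.4, -0.9, -0.3]
opening: 0.5
```

```bash
python3 - <<'E'
from h import *
togo([.5809,-.0851,.157],-40)
E
```

```text
t 24.2 pos [0.6273 0.0504 0.3173] yaw -40.2 open 0.5 F [ 0.44 -0.94 -0.29]
 rotvec tool deg [-0.01 -0.02 -0.2 ]  shift cm in current axes [ 5.2  13.34 16.03]  in target axes [ 5.16 13.36 16.03]
```

Emit:
move_arm --rows "1.3 3.3 0 0 0 -0.2 0.5; 1.3 3.4 0 0 0 0 0.5; 1.3 3.4 0 0 0 0 0.5; 1.3 3.2 1 0 0 0 0.5; 0 0 4 0 0 0 0.5; 0 0 4 0 0 0 0.5; 0 0 3 0 0 0 0.5; 0 0 2 0 0 0 0.5; 0 0 0 0 0 0 0.5; 0 0 0 0 0 0 0.5"

```text
time_s: 25.2
eef_pos: [0.5821, -0.0847, 0.1775]
eef_rot: [-0.0, 0.94, -0.34, 0.0]
wrist_force: [-0.0, -0.4, 0.4]
opening: 0.503
```

```bash
python3 - <<'E'
from h import *
togo([.5809,-.0851,.157],-40)
E
```

```text
t 25.2 pos [ 0.5821 -0.0847  0.1775] yaw -39.78 open 0.503 F [-0.02 -0.38  0.44]
 rotvec tool deg [-0.   -0.01  0.22]  shift cm in current axes [-0.07  0.11  2.05]  in target axes [-0.07  0.11  2.05]
```

Lower, close, and crank about 45°.

Emit:
move_arm --rows "-0.1 0.1 1 0 0 0.2 0.5; 0 0 1 0 0 0 0.5; 0 0 0 0 0 0 0.5; 0 0 0 0 0 0 0.3; 0 0 0 0 0 0 0; 0 0 0 0 0 0 0; 0 0 0 0 0 0 0; 0 0 0 0 0 0 0"

```text
time_s: 26.0
eef_pos: [0.5797, -0.0852, 0.1574]
eef_rot: [0.001, 0.94, -0.342, -0.001]
wrist_force: [-7.1, -2.4, 5.3]
opening: 0.126
```

Emit:
move_arm --rows "-0.01 -0.3 0 0 0 -2.92 0; -0.03 -0.5 0 0 0 -4.86 0; -0.03 -0.6 0 0 0 -5.84 0; -0.03 -0.6 0 0 0 -5.84 0; -0.03 -0.6 0 0 0 -5.84 0; -0.03 -0.6 0 0 0 -5.84 0; -0.03 -0.6 0 0 0 -5.84 0; -0.03 -0.5 0 0 0 -4.86 0; -0.01 -0.3 0 0 0 -2.92 0; 0 0 0 0 0 0 0; 0 0 0 0 0 0 0"

```text
time_s: 27.1
eef_pos: [0.5935, -0.0437, 0.1574]
eef_rot: [0.002, 0.999, 0.041, -0.001]
wrist_force: [-5.6, -8.7, 3.0]
opening: 0.12
```

```bash
python3 - <<'E'
from h import *
h=np.array([.5357,-.0472]);ps=5
togo([*(h+.059*np.array([np.cos(np.radians(ps)),np.sin(np.radians(ps))])),.157],ps)
c=cam("wrist"); cv2.imwrite("pics/w18.png",c["color"])
cv2.imwrite("pics/t18.png",cv2.resize(cam("top")["color"][110:240,180:350],None,fx=4.5,fy=4.5,interpolation=cv2.INTER_CUBIC))
E
```

```text
t 27.1 pos [ 0.5935 -0.0437  0.1574] yaw 4.73 open 0.12 F [-5.58 -8.75  2.97]
 rotvec tool deg [ 0.21  0.12 -0.27]  shift cm in current axes [ 0.11 -0.16  0.04]  in target axes [ 0.11 -0.16  0.04]
```

View pics/w18.png

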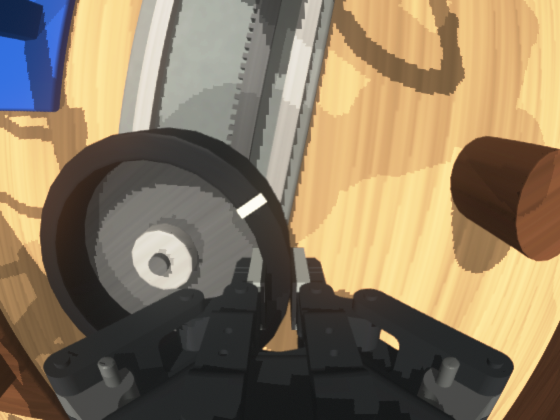

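View pics/t18.png

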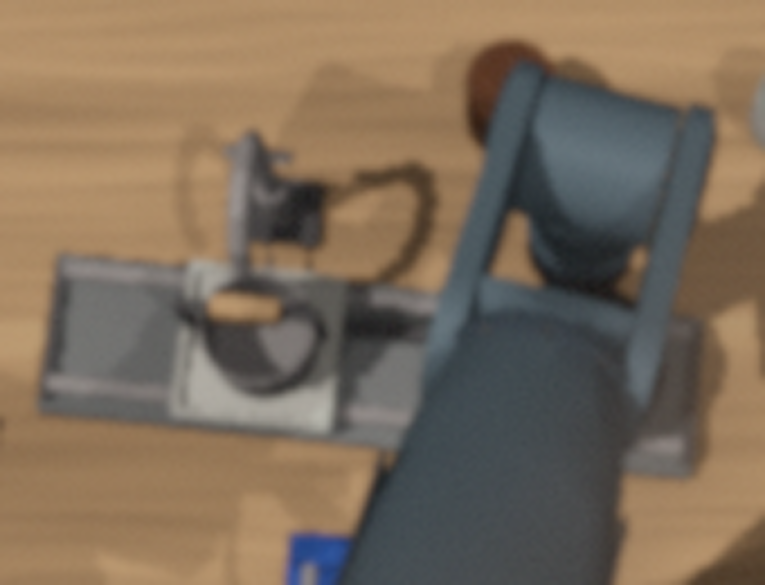

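Emit:
move_arm --rows "0 0 0 0 0 0 0.5; 0 0 0 0 0 0 0.5; 0 0 0 0 0 0 0.5; 0 0 -1 0 0 0 0.5; 0 0 -3 0 0 0 0.5; 0 0 -4 0 0 0 0.5; 0 0 -4 0 0 0 0.5; 0 0 -4 0 0 5.5 0.5; 0 0 0 0 0 5.4 0.5; 0 0 0 0 0 0 0.5"

```text
time_s: 28.2
eef_pos: [0.5948, -0.0416, 0.3195]
eef_rot: [0.0, 0.999, -0.055, 0.002]
wrist_force: [-0.5, -0.1, -0.5]
opening: 0.501
```

```bash
python3 - <<'E'
from h import *
togo([.632,.0772,.32],-6.2)
E
```

```text
t 28.2 pos [ 0.5948 -0.0416  0.3195] yaw -6.27 open 0.501 F [-0.46 -0.1  -0.5 ]
 rotvec tool deg [ 0.03 -0.24 -0.07]  shift cm in current axes [  2.4  -12.22  -0.04]  in target axes [  2.42 -12.22  -0.05]
```

Emit:
move_arm --rows "0.6 -3 0 0 0 0 0.5; 0.6 -3.1 0 0 0 0 0.5; 0.6 -3.1 0 0 0 0 0.5; 0.6 -3 0 0 0 0 0.5; 0 0 0 0 0 0 0.5; 0 0 0 0 0 0 0.5; 0 0 0 0 0 0 0.5"

```text
time_s: 28.9
eef_pos: [0.6308, 0.0762, 0.3162]
eef_rot: [0.0, 0.999, -0.054, -0.001]
wrist_force: [-0.4, 0.1, 0.2]
opening: 0.504
```

```bash
python3 - <<'E'
from h import *
c=cam("wrist"); cv2.imwrite("pics/w19.png",c["color"])
R,t=RT(c);print(-R.T@t)
cv2.imwrite("pics/w19z.png",cv2.resize(c["color"][50:150,230:350],None,fx=6.5,fy=6,interpolation=cv2.INTER_CUBIC))
E
```

```text
[0.63924981 0.14569891 0.38483035]
```

View pics/w19.png

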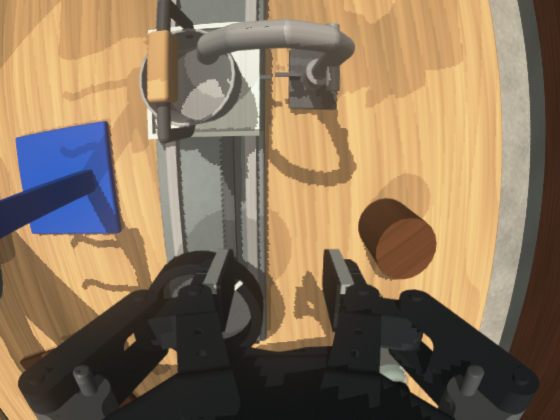

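View pics/w19z.png

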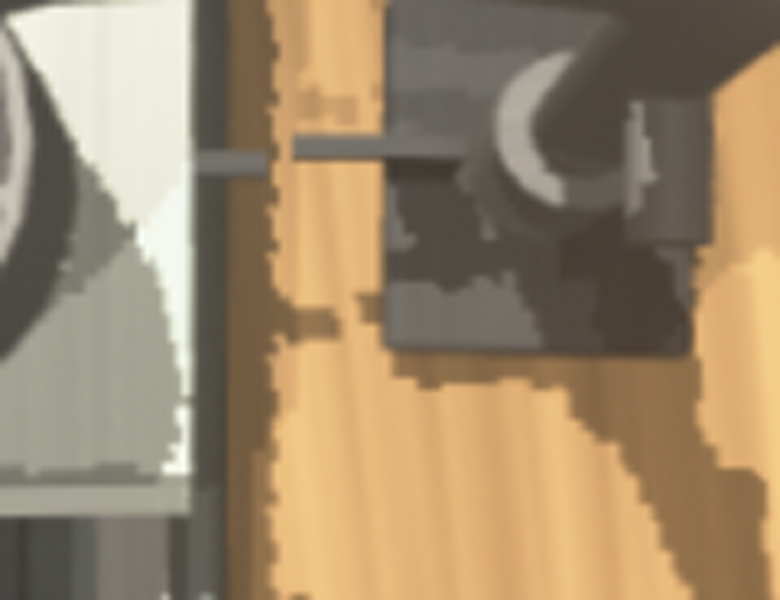

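```bash
python3 - <<'E'
from h import *
c=cam("wrist");a=np.radians(6.2);y=np.array([np.sin(a),np.cos(a),0])
f=lambda u,v:(230+u/6.5,50+v/6)
for z in(.035,.045):
  A=atz(c,*f(232,162),z);B=atz(c,*f(338,147.5),z);print(z,A.round(4),B.round(4),"dby mm",((B-A)@y*1e3).round(2))
A=atz(c,*f(310,322),0);B=atz(c,*f(368,308),0);print("shadows",((B-A)@y*1e3).round(2))
r=atz(c,*f(185,480),.048);print("tray near +x corner",r.round(4),r@y)
ct=cam("top");s=lambda u,v:(180+u/4.5,110+v/4.5)
# bed direction check with wrist: rail edge
for u,v in((264,150),(264,220),(262,330)): print(atz(c,u,v,.02).round(4))
togo([.5357+.059*np.cos(np.radians(-20)),-.0472+.059*np.sin(np.radians(-20)),.157],-20)
cv2.imwrite("pics/s19.png",cv2.resize(cam("side")["color"][180:310,120:260],None,fx=5,fy=4.5,interpolation=cv2.INTER_CUBIC))
E
```

```text
0.035 [0.6311 0.1908 0.035 ] [0.6485 0.1915 0.035 ] dby mm 2.57
0.045 [0.6313 0.1895 0.045 ] [0.6482 0.1902 0.045 ] dby mm 2.49
shadows 2.79
tray near +x corner [0.6178 0.1351 0.048 ] 0.20107358273296902
[0.6196 0.1111 0.02  ]
[0.6098 0.0293 0.02  ]
[ 0.5868 -0.1297  0.02  ]
t 29.05 pos [0.6311 0.0759 0.3168] yaw -6.3 open 0.5 F [ 0.78 -0.19  0.42]
 rotvec tool deg [1.00e-02 2.00e-02 1.37e+01]  shift cm in current axes [-2.39 14.67 15.98]  in target axes [ 1.15 14.83 15.98]
```

View pics/s19.png

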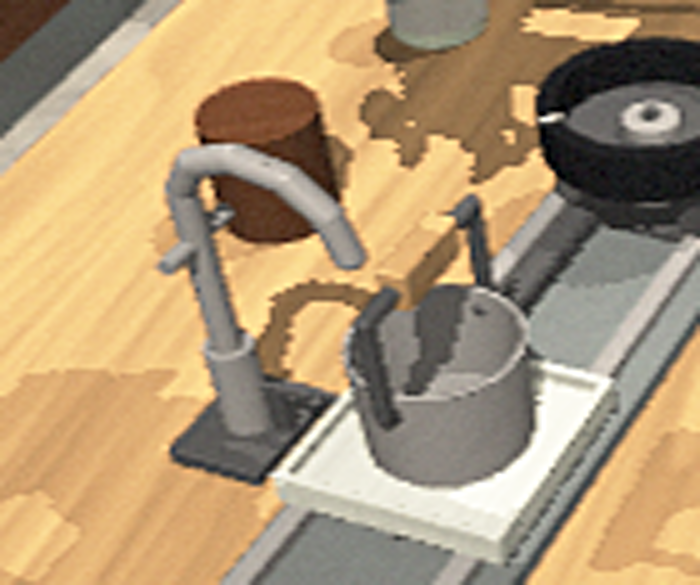

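Emit:
move_arm --rows "-0.6 3.6 0 0 0 6.8 0.5; -0.2 3.7 0 0 0 6.9 0.5; 0.3 3.7 0 0 0 0 0.5; 0.3 3.7 0.5 0 0 0 0.5; 0 0 4 0 0 0 0.5; 0 0 4 0 0 0 0.5; 0 0 3.5 0 0 0 0.5; 0 0 2 0 0 0 0.5; 0 0 0 0 0 0 0.5; 0 0 0 0 0 0 0.5"

```text
time_s: 30.1
eef_pos: [0.5916, -0.0659, 0.1774]
eef_rot: [0.0, 0.985, -0.173, 0.0]
wrist_force: [0.1, 0.0, -0.1]
opening: 0.502
```

```bash
python3 - <<'E'
from h import *
togo([.5357+.059*np.cos(np.radians(-20)),-.0472+.059*np.sin(np.radians(-20)),.157],-20)
E
```

```text
t 30.1 pos [ 0.5916 -0.0659  0.1774] yaw -19.97 open 0.502 F [ 0.13  0.04 -0.1 ]
 rotvec tool deg [-0.   -0.01  0.03]  shift cm in current axes [0.01 0.16 2.04]  in target axes [0.01 0.16 2.04]
```

Emit:
move_arm --rows "0 0.1 1 0 0 0 0.5; 0 0 1 0 0 0 0.5; 0 0 0 0 0 0 0.5; 0 0 0 0 0 0 0.3; 0 0 0 0 0 0 0; 0 0 0 0 0 0 0; 0 0 0 0 0 0 0; 0 0 0 0 0 0 0"

```text
time_s: 30.9
eef_pos: [0.5903, -0.066, 0.1574]
eef_rot: [-0.0, 0.985, -0.173, -0.001]
wrist_force: [-6.1, 1.1, 6.5]
opening: 0.11
```

Emit:
move_arm --rows "-0.01 -0.3 0 0 0 -2.92 0; -0.01 -0.3 0 0 0 -2.92 0; -0.01 -0.2 0 0 0 -1.95 0; 0 0 0 0 0 0 0; 0 0 0 0 0 0 0"

```text
time_s: 31.4
eef_pos: [0.5923, -0.0581, 0.1574]
eef_rot: [-0.0, 0.994, -0.106, -0.001]
wrist_force: [-6.0, 1.8, 5.8]
opening: 0.113
```

```bash
python3 - <<'E'
from h import *
togo([.5357+.059*np.cos(np.radians(-12.2)),-.0472+.059*np.sin(np.radians(-12.2)),.157],-12.2)
E
```

```text
t 31.4 pos [ 0.5923 -0.0581  0.1574] yaw -12.14 open 0.113 F [-6.02  1.77  5.85]
 rotvec tool deg [-0.01  0.15  0.06]  shift cm in current axes [0.14 0.13 0.04]  in target axes [0.14 0.13 0.04]
```

Release, rise and look from two places.

Emit:
move_arm --rows "0 0 0 0 0 0 0.5; 0 0 0 0 0 0 0.5; 0 0 0 0 0 0 0.5; 0 0 -1 0 0 0 0.5; 0 0 -3 0 0 0 0.5; 0 0 -4 0 0 0 0.5; 0 0 -4 0 0 0 0.5; 0 0 -4 0 0 -6 0.5; 0 0 0 0 0 0 0.5"

```text
time_s: 32.3
eef_pos: [0.596, -0.0594, 0.3253]
eef_rot: [0.002, 0.999, -0.052, 0.006]
wrist_force: [-0.2, -0.1, 0.3]
opening: 0.497
```

```bash
python3 - <<'E'
from h import *
togo([.632,.0772,.32],-6.2)
E
```

```text
t 32.3 pos [ 0.596  -0.0594  0.3253] yaw -6.0 open 0.497 F [-0.18 -0.11  0.34]
 rotvec tool deg [ 0.14 -0.74  0.2 ]  shift cm in current axes [  2.15 -13.96   0.52]  in target axes [  2.11 -13.97   0.53]
```

Emit:
move_arm --rows "0.5 -3.4 0 0 0 0 0.5; 0.5 -3.5 0 0 0 0 0.5; 0.5 -3.5 0 0 0 0 0.5; 0.5 -3.5 0 0 0 0 0.5; 0 0 0 0 0 0 0.5; 0 0 0 0 0 0 0.5; 0 0 0 0 0 0 0.5"

```text
time_s: 33.0
eef_pos: [0.6278, 0.0767, 0.3168]
eef_rot: [0.0, 0.999, -0.054, -0.0]
wrist_force: [-0.0, 0.8, 0.3]
opening: 0.502
```

```bash
python3 - <<'E'
from h import *
c=cam("wrist"); cv2.imwrite("pics/w20.png",c["color"]); print(pose()[0],c["rvec"],c["tvec"])
cv2.imwrite("pics/w20z.png",cv2.resize(c["color"][50:150,230:350],None,fx=6.5,fy=6,interpolation=cv2.INTER_CUBIC))
cv2.imwrite("pics/s20.png",cv2.resize(cam("side")["color"][180:310,120:260],None,fx=5,fy=4.5,interpolation=cv2.INTER_CUBIC))
E
```

```text
[0.62787087 0.07633061 0.31686947] [-2.86100643  0.15493251  0.0205369 ] [-0.61699571  0.10058623  0.42883065]
```

View pics/w20z.png

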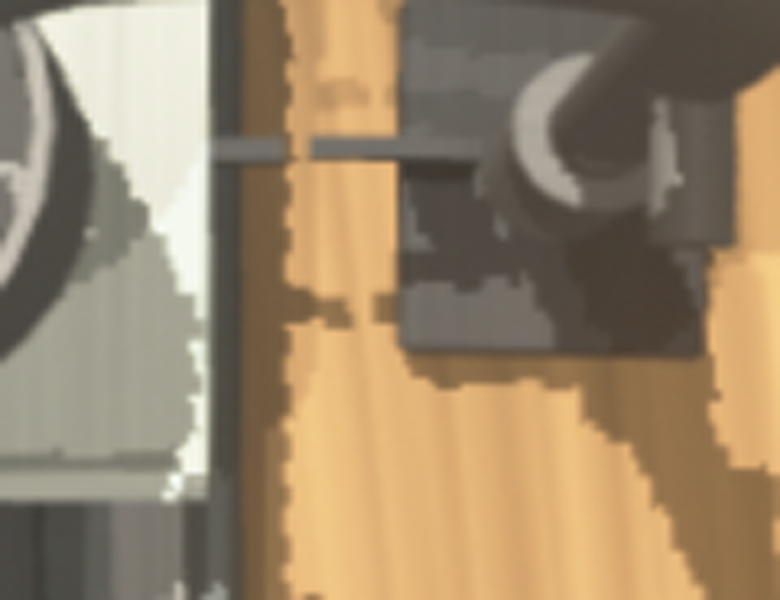

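View pics/s20.png

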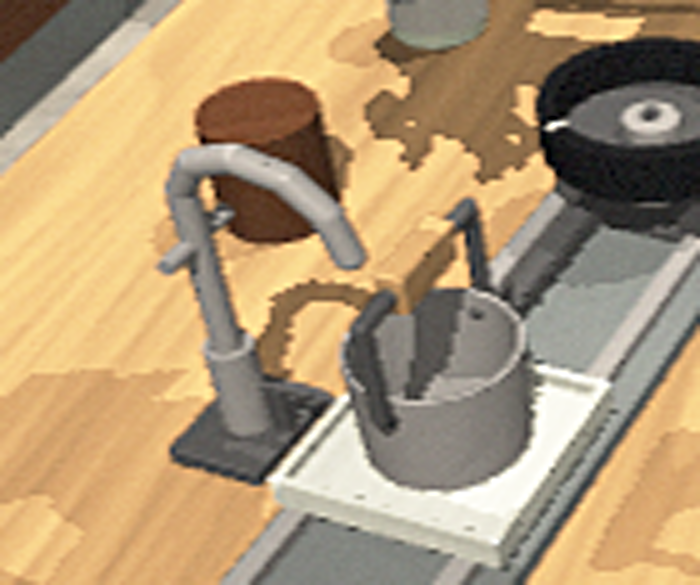

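View pics/w20.png

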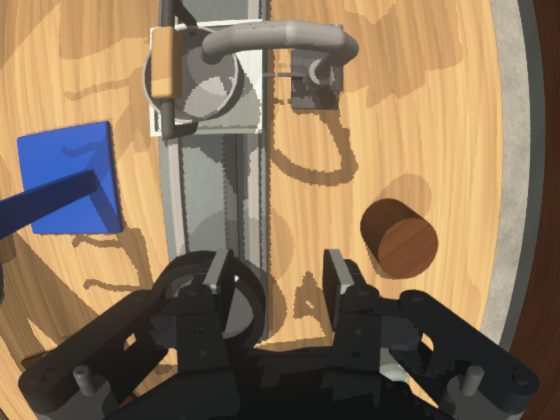

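The pointers are level in crop rows 149 (carriage) and 148 (tap), under 0.5 mm apart, and their shadows agree. The pot stands upright in the tray and the arm is clear, so I'm handing in.

```bash
python3 - <<'E'
from h import *
print(ctrl.hand_in()); print(pose()[2]["time_s"],pose()[2]["wrist_force"])
E
```

```text
the job is handed in; nothing more can be done
None
the job is handed in; nothing more can be done
```

The glue pot is off the smaller brown hook, standing in the tray with its handle along the bed and waiting under the spout. I handed the job in at about 33 s of the 72 s allowed; no verdict was reported.

I cranked the wheel in three grasps, turning it about 184°, 45° and 8°, roughly 79 mm of carriage travel.

**Last checks**
- **Pointers:** in the last wrist picture the two pointers were level to about 0.3 px, under 0.5 mm, and their shadows agreed. I judged this from one camera position and took both pointers to be at the same height, because their shadows were equally long.
- **Pot:** before cranking, the wrist view put it within about 1–2 mm of the tray centre. In the last side and wrist pictures it still stood upright in the tray.
- **Robot:** the arm was clear of everything, with almost no force on the wrist.

**What went wrong or disagreed**
- **First lift too high:** I raised the pot about 45 mm and its rim pressed up against the prongs, about 23 N at the wrist. I lowered it before drawing it off; it did not tip.
- **Set-down force:** the tray took roughly 12 N through the held pot before I let go.
- **Side camera:** it placed the tray and the pot several mm away from where the wrist camera did. I went by the wrist and top views.
- **Tap pointer:** I first took a shadow for it, and my estimates of the remaining travel differed by about 5 mm until the close look showed the real pointer.

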